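# Turn a carved printing block over in its padded cradle with a lifting spatula

### The job

The carved printing block lies face down on the low side of its padded cradle. Take the lifting spatula from its stand, slide the blade under the block from its upper edge, lightly along the felt, until you feel it meet the fold, and turn the block over against the steep side so that it lies there with its carving showing. Never press hard on the felt or the block, do not touch the block with the gripper or disturb the things beside it, and put the spatula back in its stand as it was.

Things in the scene. Friction and masses are not known exactly. Their poses are not given: they have to be found in the camera images.
- cradle_fold (a point): Middle of the straight fold in which the two felt-covered boards of the padded cradle meet, on the felt, 20 mm above the table. Axes: z up, y along the fold, x level across it, from the low side to the steep side. The low side rises from the fold towards -x at 20 degrees, the steep side towards +x at 45 degrees.
- cradle: The padded cradle, fixed, like an open book. Origin on the table below the fold, same axes as cradle_fold. Each side is 124 mm long up its slope and 130 mm wide, plane, with thin grey felt that is hard beneath. The felt bears a push of the spatula of up to 15 N.
- block_center (a point): Centre of the wooden printing block, a plate 100 mm (x) by 104 mm (y) by 14 mm (z), 90 to 180 g. +z: plain back with a small blank label; -z: carved face, its edges bevelled (6 mm wide, 3 mm high). It starts face down on the low side, x pointing down the slope to the fold.
- block: The same block; origin at the centre of its carved face, same axes. At the start its lower edge stands against the foot of the steep side, its upper edge is 98 mm up the slope from the fold, and 26 mm of bare felt lies above that. The block bears a push of the spatula of up to 18 N.
- spatula: Lifting spatula, 246 mm long, 195 g: steel blade, brass collar, dark wooden handle. Origin at the middle of the handle, where to grip it. x: along the handle to the blade, y: across (handle 20 mm wide), z: out of its upper side (handle 24 mm high). Handle from x = -51 to +53 mm, collar (29 mm wide) to +65 mm. It balances 60 mm ahead of the origin.
- blade_root (a point): Underside of the spatula where the blade begins, at x = +85, z = -14 mm of the spatula; axes of the handle. The blade is 110 mm long (edge at x = +195 mm), 72 mm wide, 2 mm thick. It is bent here, up or down, by up to 5 degrees, differently each time (edge up to 10 mm off), and no pose tells it: the edge must be felt or seen. The bend is stiff and stays.
- stand_seat (a point): Point of the fixed wooden stand where the spatula's origin lies when it is in place. Axes: z up, x level, the way the blade points. In place the spatula slopes 58 degrees, blade down and hanging free; fingers pointing straight down fit on both sides of the handle here.
- stand: The stand; origin on the table. Its saddle holds the spatula 37 to 77 mm down the handle from the seat point: a floor, cheeks 18 mm high with 3 mm of play each side of the collar, and two shoulders on which the collar rests. The spatula comes out along its own +z and goes back by being laid in and slid down to the shoulders.
- vial: brown glass vial with a cork, 36 x 36 x 84 mm, standing on the table to the right of the work; to be left alone. Origin under its centre.
- cork_vial: clear glass vial with a cork, 32 x 32 x 56 mm, standing near the brown one; to be left alone. Origin under its centre.
- tin: flat round green tin, 72 x 72 x 24 mm, on the table near the wall; to be left alone. Origin under its centre.
- magnifier: round magnifying glass with a dark handle, 71 x 166 x 17 mm, lying on the table at the right; to be left alone. Origin under its centre.

How it is judged:
By the outcome, as a careful person would: the job done as asked, in the order asked, and still so for the second after the job is handed in, with the robot touching nothing.
It also fails if it takes over 72 s, if anything falls off the work surface, if the arm or the gripper's body presses on something with over 40 N, if the wrist force passes 120 N, or if a joint passes its speed limit or range.

### The arm

A 7-joint arm with a two-finger parallel gripper is mounted at the origin on the work surface; the furniture and walls round the work are solid. World frame = base frame: x ahead of the robot, y to its left, z up, the work surface at z = 0. Lengths are in m, angles in degrees, forces in N, time in s.
With the tool pointing down it reaches from about 0.425 to 0.875 m from the base axis. Payload 4.7 kg.
Tool frame: the origin (TCP) lies at the very end of the fingers, on their centre line; the grasp point (between the pads) lies env.hold_point_z behind it (env.hold_point_z is the distance from the TCP to the grasp point, in m); z points along the fingers, y is the line along which they close (so a half turn about z gives the same grasp; the last joint's range is limited). The gripper opens to 87 mm and grips with 3 to 60 N. Pads are 19 mm wide; open, the fingers measure 117 mm over their backs; the gripper's body (75 mm by 190 mm) begins 51 mm behind the grasp point.
Start: joints at [64.234, 18.392, -4.016, 83.108, 1.295, 78.541, -3.26], TCP at [0.291, -0.581, 0.183] pointing down, gripper open.
Joint ranges: [-163.93, 163.93], [-17.29, 119.83], [-79.2, 71.16], [3.27, 140.29], [-89.18, 269.18], [5.43, 117.66], [-154.24, 154.24]. Speed limits (degrees/s): [147.25, 147.25, 180, 180, 180, 180, 180].

### API

Orientations are given as [roll, pitch, yaw] about the fixed x, y, z axes, in that order (R = Rz(yaw) Ry(pitch) Rx(roll)).
In Python, from cell import env gives the robot as it stands.
- The arm moves only by the shell command python3 -m jog 'ROWS' [FORCE]. ROWS is JSON, a list of rows, each an object with "dp": the shift along the tool's x, y, z in cm, a list of three; "twist": the turn about the tool's z in degrees; "fingers": the opening, from 0 (shut) to 1 (fully open). A call has 1 to 8 rows; each row is the pose to reach, as a shift and turn from the pose commanded when the call began, along the tool's axes at that moment; what a row does not reach only later rows make up. A row lasts 1/8 s, in which the tool goes at most 62.5 mm and 10.7 degrees, less where a joint would pass 70% of its speed; a pose out of reach is approached as far as the arm can. A call with a gripper value outside its range is refused whole. The fingers move at their own pace and stop on an object; FORCE is the grip in N (left out, the last holds). Time passes only in rows, so rows that repeat a pose let the fingers close. It gives the time, the measured TCP pose, the force, the opening and the grip force at its end, in the units of the state.
- env.get_obs(): the state, without advancing time (a new reading comes with each control period).
- env.read_camera(name): name is "scene" or "top" or "wrist"; returns a dict with "pixels" (480x640x3 uint8, blue, green, red), "depth" (480x640 float32, m along the optical axis (not along the pixel's ray), 0 where there is no reading), "fx", "fy", "cx", "cy" (pixels), "rvec" (rotation vector, rad) and "tvec" (3), from world to camera coordinates, as OpenCV has them. Camera axes: x right, y down, z forward; pixel columns grow to the right and rows downward; lengths in m; the calibration is good to about 2 mm. A picture is of the moment at which its call begins.
- env.sign_off(): hands the job in; it is judged then, once.
The state is a dict: "time_s": time; "qpos": joint angles; "joint_velocities": joint speeds; "effort": joint torques, N m; "tool_pos": TCP position; "tool_rot": TCP orientation; "force": force on the tool from outside, world axes, zero at the start; "wrist_torque": the same for the moment, N m; "grip_width": finger opening in m; "grasp_force": force on a finger pad.
Only numpy, scipy, OpenCV 4.12 (cv2) and the standard library are available. Lean on these libraries where they do the work, as an engineer would, in place of code of your own. Each camera call takes 0.05 s, during which the arm holds its last target. There are 200 camera calls.

## Working session

There is one attempt and no reset: what is moved stays moved. The work goes in short steps, Python scripts to look and compute and a shell command to move; the robot and the scene stay as the last step left them, time stands still between calls to the robot, and variables do not carry over. Pictures are saved under pics/ and viewed, at most 10 in all, crops included, and the job is handed in when it is done.

```bash
ls; mkdir -p pics; python3 -m jog --help 2>&1 | head -30
python3 - <<'E'
from cell import env
import cv2,pickle
print(env.get_obs(), env.hold_point_z)
for n in("scene","top","wrist"):
    c=env.read_camera(n); pickle.dump(c,open(f"{n}0.pkl","wb")); cv2.imwrite(f"pics/{n}0.png",c["pixels"])
    print(n,c["fx"],c["cx"],c["cy"],c["rvec"],c["tvec"])
E
```

```text
pics
invalid input: not JSON, or not a number
{'time_s': 0.0, 'qpos': array([64.23389445, 18.44069803, -4.01424124, 83.17548177,  1.29596044,
       78.53939814, -3.25848593]), 'joint_velocities': array([ 0.00182633,  0.01842541,  0.02714432,  0.03953564, -0.10221958,
       -0.01209028, -0.01799525]), 'effort': array([-1.51309710e-04, -4.91293573e+01, -4.03990243e-01, -3.12527382e+01,
       -6.39684917e-02,  4.37988248e-02,  1.80615825e-04]), 'tool_pos': array([ 0.29043113, -0.58080553,  0.18173776]), 'tool_rot': array([-1.79889712e+02,  7.03606678e-03,  2.65763563e+01]), 'force': array([-0.19507574,  0.10251085, -0.59882981]), 'wrist_torque': array([-0.04467713, -0.02258123,  0.00956394]), 'grasp_force': 0.0, 'grip_width': 0.08695659570943325} 0.0187
scene 624.4564024365269 325.05021629654163 236.21817682338335 [ 0.30627856 -2.65711048  1.44747427] [0.40390585 0.32026375 1.01562598]
top 459.58615480086655 313.52993744380217 238.0942979608073 [ 2.12171799 -2.14598791  0.15149572] [-0.22198506  0.47287198  1.04457183]
wrist 408.72476324269593 319.3570158166135 235.29231264866516 [-2.44830616  1.51281968  0.22995875] [-0.64918385 -0.03550041  0.39135493]
```

View pics/scene0.png

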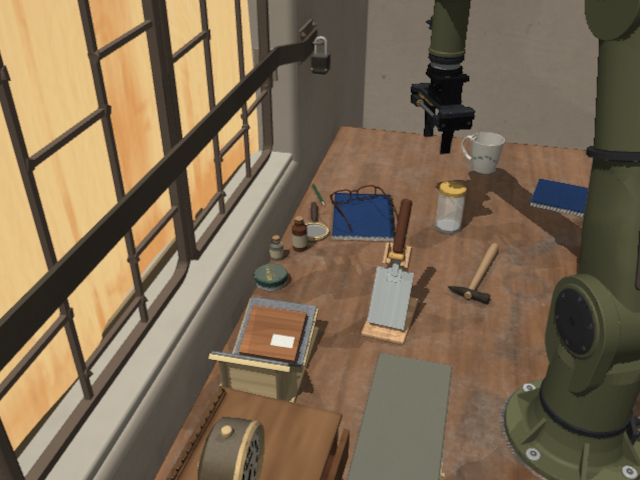

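View pics/top0.png

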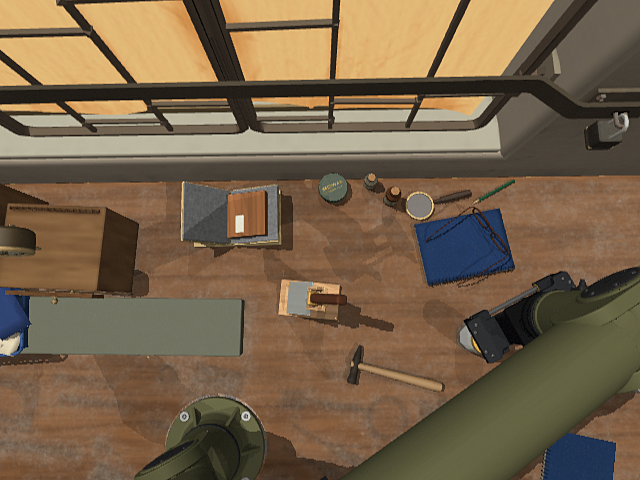

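```bash
cat > h.py <<'E'
import numpy as np,cv2,pickle
def cloud(c):
    v,u=np.mgrid[:480,:640]; z=c["depth"]
    p=np.stack([(u-c["cx"])/c["fx"]*z,(v-c["cy"])/c["fy"]*z,z],-1)
    R=cv2.Rodrigues(np.array(c["rvec"]))[0]
    P=(p-np.array(c["tvec"]).ravel())@R   # R^T (p-t)
    P[z==0]=np.nan
    return P
def proj(c,X):
    R=cv2.Rodrigues(np.array(c["rvec"]))[0]
    q=np.atleast_2d(X)@R.T+np.array(c["tvec"]).ravel()
    return np.c_[q[:,0]/q[:,2]*c["fx"]+c["cx"],q[:,1]/q[:,2]*c["fy"]+c["cy"]]
def load(f): return pickle.load(open(f,"rb"))
E
python3 - <<'E'
from h import *
np.set_printoptions(precision=4,suppress=True)
for n in("top",):
    c=load(n+"0.pkl");P=cloud(c)
    for u,v,t in[(360,240,"table"),(215,445,"base"),(184,185,"cr"),(184,240,""),(205,212,"steepmid"),(225,190,"near fold"),(225,240,""),(245,205,"block"),(265,195,""),(265,235,""),(275,190,"upper felt"),(275,238,""),(333,188,"tin"),(371,183,""),(393,197,""),(342,299,"handle"),(320,298,""),(312,298,""),(300,298,"blade"),(290,298,""),(335,310,"stand"),(300,165,"sill"),(300,90,"bar"),(232,165,"sill"),(100,250,"box"),(200,330,"mat")]:
        print(t,u,v,P[v,u])
E
```

```text
table 360 240 [ 0.4696 -0.3393  0.0009]
base 215 445 [ 0.0512 -0.0375  0.1789]
cr 184 185 [0.5831 0.0608 0.1071]
 184 240 [0.459  0.0577 0.1033]
steepmid 205 212 [0.5292 0.0219 0.0679]
near fold 225 190 [ 0.5919 -0.0146  0.0266]
 225 240 [ 0.469  -0.018   0.0314]
block 245 205 [ 0.5486 -0.0675  0.0506]
 265 195 [ 0.5683 -0.1161  0.065 ]
 265 235 [ 0.4764 -0.1151  0.0518]
upper felt 275 190 [ 0.5813 -0.1388  0.0598]
 275 238 [ 0.4672 -0.1395  0.0633]
tin 333 188 [ 0.5939 -0.2755  0.0238]
 371 183 [ 0.5999 -0.3653  0.0422]
 393 197 [ 0.5584 -0.4117  0.069 ]
handle 342 299 [ 0.323  -0.2819  0.2383]
 320 298 [ 0.3264 -0.2409  0.195 ]
 312 298 [ 0.3273 -0.2248  0.1675]
blade 300 298 [ 0.3299 -0.1966  0.0767]
 290 298 [ 0.3313 -0.1718  0.036 ]
stand 335 310 [ 0.3029 -0.2755  0.0129]
sill 300 165 [ 0.6381 -0.198   0.0691]
bar 300 90 [ 0.6622 -0.2123  0.3908]
sill 232 165 [ 0.6379 -0.0404  0.0769]
box 100 250 [0.428  0.2041 0.1836]
mat 200 330 [0.2615 0.0304 0.0507]
```

Run:
```python
from h import *
np.set_printoptions(precision=4,suppress=True)
def fit(p):
    p=p[~np.isnan(p).any(1)]
    for _ in range(5):
        m=np.median(p,0) if _==0 else p.mean(0); n=np.linalg.svd(p-p.mean(0),full_matrices=False)[2][2]; n*=np.sign(n[2]); d=(p-p.mean(0))@n
        p=p[abs(d)<max(2*d.std(),.001)]
    return n,p.mean(0),d.std(),len(p)
c=load("top0.pkl");P=cloud(c)
def reg(u0,u1,v0,v1): return P[v0:v1,u0:u1].reshape(-1,3)
S=fit(reg(186,221,190,238));L=fit(np.r_[reg(271,277,190,240),reg(240,275,190,193)*np.nan]);B=fit(reg(232,262,200,232))
for q in(S,L,B): print(q, "tilt",np.degrees(np.arccos(q[0][2])),"az",np.degrees(np.arctan2(q[0][1],q[0][0])))
# fold at x=.525
A=np.array([S[0],B[0],[1,0,0]]);
for x in(.47,.525,.58): print("S^Btop",np.linalg.solve(A,[S[0]@S[1],B[0]@B[1],x]))
A=np.array([S[0],L[0],[1,0,0]]);
for x in(.47,.525,.58): print("S^L",np.linalg.solve(A,[S[0]@S[1],L[0]@L[1],x]))
# block outline by color: brown, low region
im=c["pixels"]; hsv=cv2.cvtColor(im,cv2.COLOR_BGR2HSV)
m=((hsv[...,1]>60)&(hsv[...,0]<25)).astype(np.uint8)*255; m[:185]=0;m[243:]=0;m[:,:222]=0;m[:,275:]=0
m=cv2.morphologyEx(m,cv2.MORPH_OPEN,np.ones((3,3)))
k=max(cv2.findContours(m,0,2)[0],key=cv2.contourArea); r=cv2.minAreaRect(k);print(r,cv2.boxPoints(r))
for q in cv2.boxPoints(r):
    R=cv2.Rodrigues(np.array(c["rvec"]))[0];o=-R.T@np.array(c["tvec"]).ravel();d=R.T@np.array([(q[0]-c["cx"])/c["fx"],(q[1]-c["cy"])/c["fy"],1]); s=(B[0]@(B[1]-o))/(B[0]@d); print(o+s*d)
# handle: world points in box
for n in("top","scene"):
    c2=load(n+"0.pkl");P2=cloud(c2).reshape(-1,3)
    h=P2[(abs(P2[:,0]-.325)<.05)&(P2[:,2]>.17)&(abs(P2[:,1]+.26)<.06)]
    print(n,"handle",len(h))
    for z in np.arange(.17,.27,.01):
        g=h[abs(h[:,2]-z)<.005]
        if len(g)>2: print(z,len(g),g[:,0].min(),g[:,0].max(),g.mean(0))
    b=P2[(abs(P2[:,0]-.33)<.028)&(P2[:,2]>.03)&(P2[:,2]<.10)&(abs(P2[:,1]+.18)<.035)]
    q=fit(b);print("blade",q,np.degrees(np.arccos(q[0][2])),np.degrees(np.arctan2(q[0][1],q[0][0])))
```

```text
(array([ 0.0104, -0.7106,  0.7035]), array([0.5248, 0.0245, 0.0729]), np.float64(0.0013275401141777982), 1489) tilt 45.288542487688495 az -89.16474266591655
(array([-0.0053,  0.3834,  0.9236]), array([ 0.5238, -0.1356,  0.0607]), np.float64(0.001359563845452584), 267) tilt 22.548917513298957 az 90.789146340607
(array([0.003 , 0.3417, 0.9398]), array([ 0.5232, -0.0718,  0.0522]), np.float64(0.0012588226653330887), 832) tilt 19.983447234113573 az 89.48924015002189
S^Btop [ 0.47   -0.0165  0.0323]
S^Btop [ 0.525  -0.0161  0.0319]
S^Btop [ 0.58   -0.0156  0.0316]
S^L [ 0.47   -0.0315  0.0171]
S^L [ 0.525  -0.0307  0.0171]
S^L [ 0.58   -0.0299  0.0171]
((246.5, 213.5), (47.0, 39.0), 90.0) [[227. 190.]
 [266. 190.]
 [266. 237.]
 [227. 237.]]
[ 0.59   -0.0209  0.0334]
[ 0.5791 -0.1188  0.0691]
[ 0.4688 -0.1196  0.0697]
[ 0.4756 -0.0233  0.0347]
top handle 351
0.17 13 0.3191315509693893 0.3349958597369968 [ 0.3262 -0.2282  0.1726]
0.18000000000000002 32 0.31486378918486285 0.3349559891637658 [ 0.3254 -0.2339  0.1801]
0.19000000000000003 36 0.3147944691834101 0.334398511463604 [ 0.3254 -0.24 
[... 764 characters left out ...]
3 -0.2338  0.1801]
0.19000000000000003 69 0.3142628475808838 0.33537365157968546 [ 0.3244 -0.2406  0.1901]
0.20000000000000004 74 0.31378105736603834 0.33482034286524537 [ 0.3243 -0.2467  0.2001]
0.21000000000000005 69 0.31307241110884226 0.3339637967163784 [ 0.3234 -0.2527  0.21  ]
0.22000000000000006 73 0.31243242556370393 0.3339242041747345 [ 0.3226 -0.2594  0.2196]
0.23000000000000007 78 0.3120049106765489 0.3323786930714786 [ 0.3222 -0.2655  0.23  ]
0.24000000000000007 53 0.31349571266031845 0.3325859159238278 [ 0.3224 -0.2701  0.2395]
blade (array([0.0806, 0.8486, 0.5228]), array([ 0.33  , -0.1895,  0.0644]), np.float64(0.0018461961638983973), 1092) 58.478873517368235 84.57261572566748
```

Run:
```python
import cv2
a=cv2.imread("pics/scene0.png")[180:350,330:450]; cv2.imwrite("pics/c1.png",cv2.resize(a,None,fx=3.4,fy=3.4,interpolation=2))
```

```text
(no output)
```

View pics/c1.png

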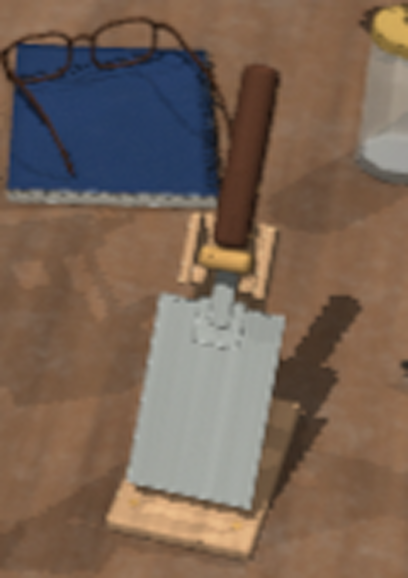

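Run:
```python
from h import *
np.set_printoptions(precision=4,suppress=True)
a=np.radians(84.3); ex=np.array([np.cos(a),np.sin(a),0]); s=np.radians(58)
X=ex*np.cos(s)+[0,0,-np.sin(s)]; Z=ex*np.sin(s)+[0,0,np.cos(s)]; Y=np.cross(Z,X)
O0=np.array([.323,-.265,.195])
for n in("top","scene"):
    c=load(n+"0.pkl");P=cloud(c).reshape(-1,3); hsv=cv2.cvtColor(c["pixels"],cv2.COLOR_BGR2HSV).reshape(-1,3)
    D=(P-O0)@np.c_[X,Y,Z]
    k=(abs(D[:,1])<.02)&(abs(D[:,2])<.02)&(D[:,0]>-.09)&(D[:,0]<.12)
    for t in np.arange(-.07,.11,.01):
        g=k&(abs(D[:,0]-t)<.005)
        if g.sum(): print(n,round(t,2),g.sum(),"y",np.percentile(D[g,1],[3,97]),"zmax",np.percentile(D[g,2],[50,95]),np.median(hsv[g],0))
    print("xmin",np.sort(D[k,0])[:6])
    b=(abs(D[:,1])<.03)&(D[:,0]>.13)&(D[:,0]<.22)&(abs(D[:,2])<.04)
    print("blade x max",np.sort(D[b,0])[-5:])
    for t in np.arange(.1,.21,.015):
        g=b&(abs(D[:,0]-t)<.008)
        if g.sum(): print(round(t,3),"zmed",np.median(D[g,2]))
c=load("top0.pkl");P=cloud(c)
for u,v in[(190,130),(232,130),(280,130),(232,150),(232,175),(190,30),(240,100),(210,90)]:print(u,v,P[v,u])
```

```text
top -0.05 59 y [-0.0072  0.0073] zmax [0.0092 0.0178] [ 10. 157.  74.]
top -0.04 53 y [-0.0094  0.0093] zmax [0.0146 0.0196] [ 10. 158.  73.]
top -0.03 28 y [-0.0103  0.0099] zmax [0.0179 0.0198] [ 10.  153.5  75. ]
top -0.02 20 y [-0.01    0.0082] zmax [0.0186 0.0198] [ 10.  155.5  66.5]
top -0.01 23 y [-0.0097  0.0095] zmax [0.0188 0.0198] [ 10. 153.  73.]
top 0.0 26 y [-0.0095  0.0097] zmax [0.0188 0.0199] [ 10. 156.  72.]
top 0.01 17 y [-0.0092  0.0084] zmax [0.0189 0.0196] [ 10. 159.  74.]
top 0.02 20 y [-0.009  0.01 ] zmax [0.0181 0.0199] [ 10. 152.  70.]
top 0.03 17 y [-0.0089  0.009 ] zmax [0.0189 0.0199] [ 10. 158.  75.]
top 0.04 74 y [-0.0194  0.0195] zmax [-0.0026  0.0193] [ 15.  119.  159.5]
top 0.05 32 y [-0.0189  0.0196] zmax [-0.      0.0197] [ 15.  120.5 134.5]
top 0.06 90 y [-0.0181  0.0172] zmax [0.013  0.0195] [ 17.  154.5 144. ]
top 0.07 38 y [-0.0188  0.0184] zmax [0.0068 0.0193] [ 15. 120. 140.]
top 0.08 5 y [-0.0184  0.0182] zmax [0.0125 0.0147] [ 16. 102. 176.]
top 0.1 2 y [0.002  0.0159] zmax [-0.0014 -0.0007] [ 50.5  42.  119. ]
xmin [-0.0484 -0.0483 -0.0483
[... 1307 characters left out ...]
 y [-0.0188  0.0182] zmax [-0.003   0.0023] [ 45.    9.  159.5]
scene 0.1 108 y [-0.0186  0.0187] zmax [-0.0028  0.0014] [ 48.   9. 163.]
xmin [-0.0459 -0.0456 -0.0451 -0.0448 -0.0446 -0.0446]
blade x max [0.2195 0.2195 0.2197 0.22   0.22  ]
0.13 zmed -0.004997533151757292
0.145 zmed -0.004840706337977571
0.16 zmed -0.00503647916724944
0.175 zmed -0.005331717741049989
0.19 zmed -0.0050602821469248
0.205 zmed -0.013249817656564614
190 130 [0.6896 0.035  0.1628]
232 130 [ 0.6891 -0.0554  0.1603]
280 130 [ 0.6853 -0.1596  0.1656]
232 150 [ 0.6537 -0.0509  0.1337]
232 175 [ 0.6375 -0.0256 -0.0008]
190 30 [ 0.754  -0.0355  0.4207]
240 100 [ 0.6814 -0.1001  0.3182]
210 90 [ 0.6628 -0.0642  0.3947]
```

```bash
python3 -m jog '[{"dp":[0,0,-6],"twist":0,"fingers":1},{"dp":[2,-4,-11.8],"twist":-10,"fingers":1},{"dp":[5,-9,-11.8],"twist":-20,"fingers":1},{"dp":[8,-14,-11.8],"twist":-30,"fingers":1},{"dp":[12,-19,-11.8],"twist":-40,"fingers":1},{"dp":[15,-24,-11.8],"twist":-50,"fingers":1},{"dp":[17.2,-27.1,-11.8],"twist":-57.7,"fingers":1},{"dp":[17.2,-27.1,-11.8],"twist":-57.7,"fingers":1}]'
python3 - <<'E'
from cell import env
from h import *
print(env.get_obs()["qpos"],env.get_obs()["tool_pos"],env.get_obs()["tool_rot"])
c=env.read_camera("wrist");pickle.dump(c,open("w1.pkl","wb"));cv2.imwrite("pics/w1.png",c["pixels"])
E
```

```text
time_s: 1.15
tool_pos: [0.3242, -0.2594, 0.3014]
tool_rot: [180.0, 0.1, 84.6]
force: [0.1, -0.7, -0.1]
grip_width: 0.087
grasp_force: 0.0
[ 55.30890481 -12.10261648 -16.7821836  101.35141117  -3.41789524
  90.16654281  33.4501415 ] [ 0.32423    -0.25936746  0.30139041] [1.79959821e+02 8.97883279e-02 8.45856482e+01]
```

View pics/w1.png

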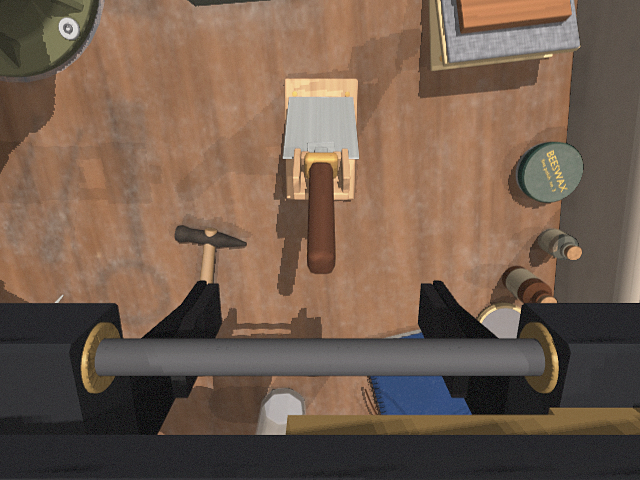

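```bash
python3 -m jog '[{"dp":[-0.2,0,3],"twist":0,"fingers":1},{"dp":[-0.2,0,6],"twist":0,"fingers":1},{"dp":[-0.2,0,9],"twist":0,"fingers":1},{"dp":[-0.2,0,11.6],"twist":0,"fingers":1},{"dp":[-0.2,0,11.6],"twist":0,"fingers":1},{"dp":[-0.2,0,11.6],"twist":0,"fingers":0.5},{"dp":[-0.2,0,11.6],"twist":0,"fingers":0.3}]'
python3 - <<'E'
from cell import env
print(env.get_obs()["qpos"])
E
```

```text
time_s: 2.08
tool_pos: [0.3238, -0.2649, 0.1861]
tool_rot: [179.9, 0.1, 84.2]
force: [-0.4, -0.1, 0.1]
grip_width: 0.0744
grasp_force: 0.0
[ 55.26801846 -10.01692116 -17.3324748  112.67889292  -3.04280236
  76.7860953   33.10990354]
```

```bash
python3 -m jog '[{"dp":[0,0,0],"twist":0,"fingers":0},{"dp":[0,0,0],"twist":0,"fingers":0},{"dp":[0,0,0],"twist":0,"fingers":0},{"dp":[0,0,0],"twist":0,"fingers":0},{"dp":[0,0,0],"twist":0,"fingers":0},{"dp":[0,0,0],"twist":0,"fingers":0}]' 40
```

```text
time_s: 2.82
tool_pos: [0.3234, -0.264, 0.1849]
tool_rot: [180.0, 0.0, 84.3]
force: [0.1, -0.0, -0.9]
grip_width: 0.0192
grasp_force: 40.0
```

```bash
python3 -m jog '[{"dp":[0.4,0,-0.26],"twist":0,"fingers":0},{"dp":[0.85,0,-0.53],"twist":0,"fingers":0},{"dp":[1.7,0,-1.06],"twist":0,"fingers":0},{"dp":[2.55,0,-1.6],"twist":0,"fingers":0},{"dp":[3.4,0,-2.12],"twist":0,"fingers":0},{"dp":[4.24,0,-2.65],"twist":0,"fingers":0},{"dp":[4.24,0,-4],"twist":0,"fingers":0},{"dp":[4.24,0,-5],"twist":0,"fingers":0}]'
python3 - <<'E'
from cell import env
from h import *
print(env.get_obs()["wrist_torque"])
c=env.read_camera("scene");pickle.dump(c,open("s2.pkl","wb"));cv2.imwrite("pics/s2.png",cv2.resize(c["pixels"][100:400,220:620],None,fx=2,fy=2))
E
```

```text
time_s: 3.82
tool_pos: [0.3276, -0.2223, 0.2361]
tool_rot: [179.9, 0.1, 84.3]
force: [1.0, 0.0, -1.0]
grip_width: 0.0194
grasp_force: 40.0
[-0.0795463  -0.08781293  0.01805257]
```

View pics/s2.png

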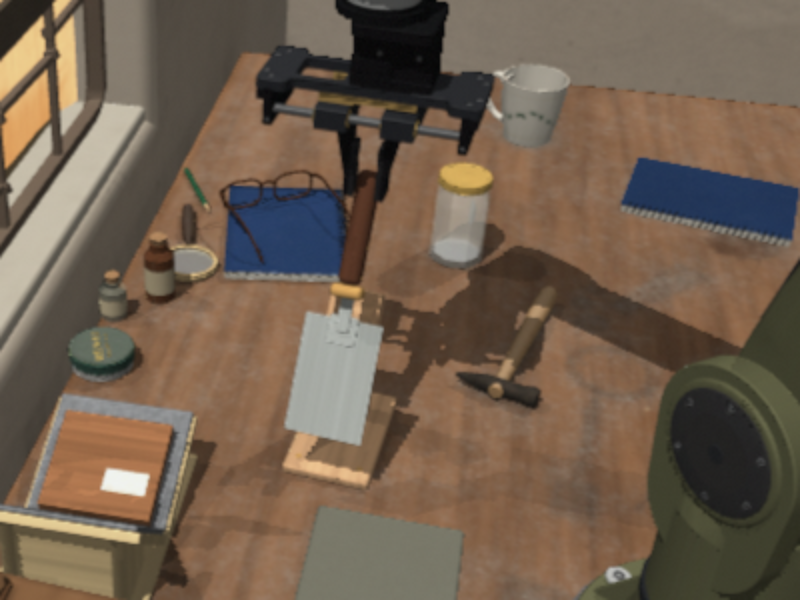

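```bash
cat >> h.py <<'E'
def spat(env,save=None):
    """pitch of blade (deg below level), lateral skew, edge point relative to the grasp point, hand axes fwd/left/up"""
    o=env.get_obs(); t=o["tool_pos"]; g=t+[0,0,env.hold_point_z]; a=np.radians(o["tool_rot"][2])
    E=np.array([[np.cos(a),np.sin(a),0],[-np.sin(a),np.cos(a),0],[0,0,1]])
    for n in("top","scene"):
        c=env.read_camera(n)
        if save: pickle.dump(c,open(f"{save}_{n}.pkl","wb"))
        P=cloud(c).reshape(-1,3); h=cv2.cvtColor(c["pixels"],cv2.COLOR_BGR2HSV).reshape(-1,3)
        D=(P-g)@E.T; r=np.hypot(D[:,0],D[:,2])
        k=(abs(D[:,1])<.034)&(r>.105)&(r<.225)&(D[:,0]>-.05)&(h[:,1]<60)&(h[:,2]>90)&(P[:,2]>.004)
        p=D[k]
        if len(p)<60: print(n,"few",len(p)); continue
        for _ in range(6):
            m=p.mean(0); N=np.linalg.svd(p-m,full_matrices=False)[2][2]; N*=np.sign(N[2]) or 1; d=(p-m)@N; p=p[abs(d)<max(2*d.std(),.0015)]
        u=np.array([N[2],0,-N[0]]); s=np.sort(p@u)
        print(n,len(p),"pitch %.1f roll %.1f"%(np.degrees(np.arctan2(N[0],N[2])),np.degrees(np.arcsin(N[1]))),"dist to plane %.4f"%(m@N),"along max %.4f"%s[-3],"lat",np.percentile(p[:,1],[2,98]).round(4),"std",d.std().round(4))
E
python3 -m jog '[{"dp":[0,1.5,-2],"twist":0,"fingers":0},{"dp":[0,4,-3],"twist":0,"fingers":0},{"dp":[0,8,-3],"twist":0,"fingers":0},{"dp":[-2,11,-1],"twist":-2,"fingers":0},{"dp":[-4.5,11,1],"twist":-4,"fingers":0},{"dp":[-6.7,11,2.5],"twist":-5.9,"fingers":0},{"dp":[-6.7,11,3.6],"twist":-5.9,"fingers":0},{"dp":[-6.7,11,3.6],"twist":-5.9,"fingers":0}]'
python3 - <<'E'
from cell import env
from h import *
spat(env)
E
```

```text
time_s: 4.88
tool_pos: [0.4299, -0.2982, 0.1981]
tool_rot: [-179.9, -0.1, 90.2]
force: [0.4, -0.1, -1.7]
grip_width: 0.0191
grasp_force: 40.0
top few 0
scene 1548 pitch 59.5 roll 0.5 dist to plane -0.0072 along max 0.2057 lat [-0.0325  0.0326] std 0.002
```

```bash
python3 -m jog '[{"dp":[0,0,2],"twist":0,"fingers":0},{"dp":[0,0,2.8],"twist":0,"fingers":0},{"dp":[0,0,3.1],"twist":0,"fingers":0},{"dp":[0,0,3.3],"twist":0,"fingers":0},{"dp":[0,0,3.4],"twist":0,"fingers":0},{"dp":[0,0,3.4],"twist":0,"fingers":0}]' 40;  python3 -m jog '[{"dp":[0,0,0.2],"twist":0,"fingers":0},{"dp":[0,0,0.2],"twist":0,"fingers":0}]'
```

```text
time_s: 5.72
tool_pos: [0.4304, -0.2996, 0.1652]
tool_rot: [180.0, 0.0, 90.2]
force: [0.4, -0.4, -2.6]
grip_width: 0.0193
grasp_force: 40.0
time_s: 5.98
tool_pos: [0.4308, -0.3009, 0.1641]
tool_rot: [179.9, 0.2, 90.1]
force: [-0.5, -2.1, 3.1]
grip_width: 0.0189
grasp_force: 40.0
```

```bash
python3 -m jog '[{"dp":[-1.2,0,0.75],"twist":0,"fingers":0},{"dp":[-2.4,0,1.5],"twist":0,"fingers":0},{"dp":[-3.5,0,2.45],"twist":0,"fingers":0},{"dp":[-4.6,0,3.4],"twist":0,"fingers":0}]' 20;  python3 -m jog '[{"dp":[-1,0,1.05],"twist":0,"fingers":0},{"dp":[-2,0,2.1],"twist":0,"fingers":0},{"dp":[-3.6,0,4.4],"twist":0,"fingers":0},{"dp":[-4.6,0,6.35],"twist":0,"fingers":0},{"dp":[-4.6,0,6.35],"twist":0,"fingers":0}]'
python3 - <<'E'
from cell import env
from h import *
spat(env,"a")
E
```

```text
time_s: 6.48
tool_pos: [0.4316, -0.3494, 0.1311]
tool_rot: [179.8, 0.4, 90.1]
force: [0.6, -6.4, 6.2]
grip_width: 0.0197
grasp_force: 20.0
time_s: 7.1
tool_pos: [0.4288, -0.3902, 0.0626]
tool_rot: [-179.8, -0.3, 90.1]
force: [-0.0, -0.1, -0.2]
grip_width: 0.0194
grasp_force: 20.0
top 998 pitch 22.6 roll -0.7 dist to plane 0.0046 along max 0.2128 lat [-0.0324  0.0326] std 0.0013
scene 1308 pitch 22.5 roll -0.0 dist to plane 0.0047 along max 0.2159 lat [-0.0324  0.0327] std 0.0017
```

```bash
python3 -m jog '[{"dp":[0,0,0],"twist":0,"fingers":0},{"dp":[0,0,0],"twist":0,"fingers":0},{"dp":[0,0,-3],"twist":0,"fingers":0},{"dp":[0,0,-7],"twist":0,"fingers":0},{"dp":[0,4,-10],"twist":0,"fingers":0},{"dp":[3,9.7,-9],"twist":0,"fingers":0},{"dp":[5.7,9.7,-7.4],"twist":0,"fingers":0},{"dp":[5.7,9.7,-7.4],"twist":0,"fingers":0}]' 40
python3 - <<'E'
from cell import env
from h import *
spat(env,"b")
E
```

```text
time_s: 8.2
tool_pos: [0.5279, -0.3297, 0.138]
tool_rot: [-179.9, -0.2, 90.5]
force: [-0.4, 0.0, -1.9]
grip_width: 0.0192
grasp_force: 40.0
top 1044 pitch 24.7 roll -0.2 dist to plane 0.0042 along max 0.2150 lat [-0.0324  0.0325] std 0.0013
scene 1524 pitch 24.7 roll -0.3 dist to plane 0.0038 along max 0.2127 lat [-0.0325  0.0327] std 0.0018
```

```bash
python3 -m jog '[{"dp":[0,0,0.4],"twist":0,"fingers":0},{"dp":[0,0,0.7],"twist":0,"fingers":0},{"dp":[0,0,0.8],"twist":0,"fingers":0},{"dp":[0,0,0.8],"twist":0,"fingers":0}]' 40; for i in 1; do python3 -m jog '[{"dp":[0,0,0.1],"twist":0,"fingers":0},{"dp":[0,0,0.2],"twist":0,"fingers":0},{"dp":[0,0,0.2],"twist":0,"fingers":0}]'; done
```

```text
time_s: 8.8
tool_pos: [0.5271, -0.3344, 0.1313]
tool_rot: [-180.0, 0.0, 90.2]
force: [0.3, -0.0, -1.2]
grip_width: 0.0191
grasp_force: 40.0
time_s: 9.18
tool_pos: [0.5273, -0.3341, 0.1293]
tool_rot: [180.0, -0.0, 90.2]
force: [-0.4, 0.1, -2.1]
grip_width: 0.0195
grasp_force: 40.0
```

```bash
python3 -m jog '[{"dp":[0.2,0,0.1],"twist":0,"fingers":0},{"dp":[0.4,0,0.2],"twist":0,"fingers":0},{"dp":[0.4,0,0.2],"twist":0,"fingers":0}]' 40; python3 -m jog '[{"dp":[0,0,0.1],"twist":0,"fingers":0},{"dp":[0,0,0.2],"twist":0,"fingers":0},{"dp":[0,0,0.2],"twist":0,"fingers":0}]'
```

```text
time_s: 9.55
tool_pos: [0.5273, -0.3297, 0.1273]
tool_rot: [-180.0, -0.0, 90.2]
force: [0.5, -0.5, -1.8]
grip_width: 0.0192
grasp_force: 40.0
time_s: 9.93
tool_pos: [0.5272, -0.3303, 0.1253]
tool_rot: [-180.0, 0.0, 90.2]
force: [-0.2, 0.3, -1.4]
grip_width: 0.0197
grasp_force: 40.0
```

Run:
```python
from cell import env
from h import *
spat(env,"d")
c=load("d_scene.pkl");cv2.imwrite("pics/d.png",cv2.resize(c["pixels"][200:400,210:370],None,fx=3,fy=3,interpolation=2))
```

```text
top 1127 pitch 24.2 roll -0.2 dist to plane 0.0055 along max 0.2244 lat [-0.0326  0.0326] std 0.0013
scene 1586 pitch 23.9 roll 0.0 dist to plane 0.0047 along max 0.2214 lat [-0.0326  0.0327] std 0.0017
```

View pics/d.png

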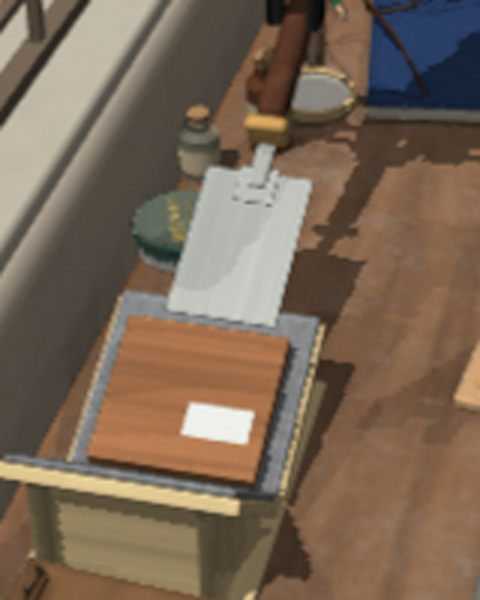

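```bash
python3 -m jog '[{"dp":[0.3,0,0.15],"twist":0,"fingers":0},{"dp":[0.75,0,0.32],"twist":0,"fingers":0},{"dp":[1.15,0,0.47],"twist":0,"fingers":0},{"dp":[1.4,0,0.56],"twist":0,"fingers":0},{"dp":[1.4,0,0.56],"twist":0,"fingers":0}]' 30; python3 -m jog '[{"dp":[0.35,0,0.13],"twist":0,"fingers":0},{"dp":[0.7,0,0.26],"twist":0,"fingers":0},{"dp":[1.05,0,0.39],"twist":0,"fingers":0},{"dp":[1.4,0,0.51],"twist":0,"fingers":0},{"dp":[1.4,0,0.51],"twist":0,"fingers":0}]'
```

```text
time_s: 10.65
tool_pos: [0.5273, -0.3158, 0.1198]
tool_rot: [180.0, -0.0, 90.2]
force: [0.4, 0.2, -1.5]
grip_width: 0.0193
grasp_force: 30.0
time_s: 11.28
tool_pos: [0.5272, -0.3011, 0.1144]
tool_rot: [-180.0, -0.1, 90.2]
force: [0.1, 0.6, -1.6]
grip_width: 0.0196
grasp_force: 30.0
```

Run:
```python
from cell import env
from h import *
spat(env,"e")
c=load("e_scene.pkl");cv2.imwrite("pics/e.png",cv2.resize(c["pixels"][230:400,220:340],None,fx=3.5,fy=3.5,interpolation=2))
```

```text
top 688 pitch 23.7 roll 0.1 dist to plane 0.0040 along max 0.1968 lat [-0.0326  0.032 ] std 0.0012
scene 1220 pitch 23.8 roll 0.0 dist to plane 0.0044 along max 0.1910 lat [-0.0326  0.0326] std 0.0017
```

View pics/e.png

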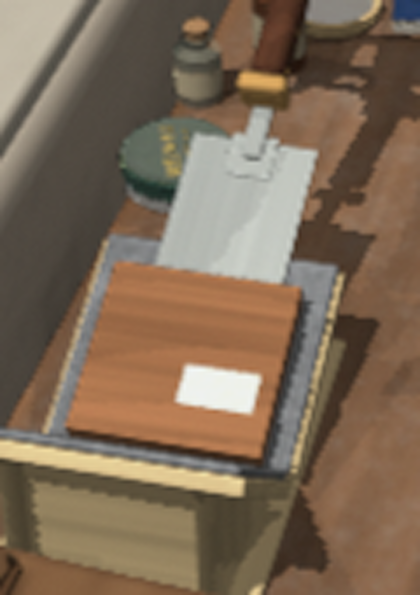

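```bash
python3 -m jog '[{"dp":[0.35,0,0.15],"twist":0,"fingers":0},{"dp":[0.7,0,0.3],"twist":0,"fingers":0},{"dp":[1.05,0,0.45],"twist":0,"fingers":0},{"dp":[1.4,0,0.6],"twist":0,"fingers":0},{"dp":[1.75,0,0.75],"twist":0,"fingers":0}]' 30; python3 -m jog '[{"dp":[0.35,0,0.15],"twist":0,"fingers":0},{"dp":[0.7,0,0.3],"twist":0,"fingers":0},{"dp":[1.05,0,0.45],"twist":0,"fingers":0},{"dp":[1.4,0,0.6],"twist":0,"fingers":0},{"dp":[1.75,0,0.75],"twist":0,"fingers":0},{"dp":[1.75,0,0.75],"twist":0,"fingers":0}]';python3 - <<'E'
from cell import env
from h import *
spat(env,"f")
E
```

```text
time_s: 12.0
tool_pos: [0.5271, -0.2845, 0.1071]
tool_rot: [180.0, 0.0, 90.2]
force: [-0.6, -1.4, -0.2]
grip_width: 0.0194
grasp_force: 30.0
time_s: 12.75
tool_pos: [0.5271, -0.2663, 0.0994]
tool_rot: [-180.0, -0.1, 90.2]
force: [-0.2, 0.4, -1.4]
grip_width: 0.0199
grasp_force: 30.0
top 204 pitch 11.4 roll 2.3 dist to plane -0.0265 along max 0.2227 lat [-0.0328  0.0303] std 0.0019
scene 827 pitch 15.9 roll -0.7 dist to plane -0.0118 along max 0.2243 lat [-0.0328  0.0324] std 0.0031
```

```bash
python3 -m jog '[{"dp":[0.4,0,0.2],"twist":0,"fingers":0},{"dp":[0.8,0,0.4],"twist":0,"fingers":0},{"dp":[1.2,0,0.6],"twist":0,"fingers":0},{"dp":[1.6,0,0.8],"twist":0,"fingers":0},{"dp":[2.0,0,1.0],"twist":0,"fingers":0},{"dp":[2.4,0,1.2],"twist":0,"fingers":0},{"dp":[2.6,0,1.3],"twist":0,"fingers":0},{"dp":[2.6,0,1.3],"twist":0,"fingers":0}]' 30; python3 -m jog '[{"dp":[0.15,0,0.06],"twist":0,"fingers":0},{"dp":[0.3,0,0.12],"twist":0,"fingers":0},{"dp":[0.3,0,0.12],"twist":0,"fingers":0}]'; python3 -m jog '[{"dp":[0.15,0,0.06],"twist":0,"fingers":0},{"dp":[0.3,0,0.12],"twist":0,"fingers":0},{"dp":[0.3,0,0.12],"twist":0,"fingers":0}]'
```

```text
time_s: 13.85
tool_pos: [0.5269, -0.2405, 0.0865]
tool_rot: [-180.0, -0.0, 90.2]
force: [-0.5, 0.6, -1.4]
grip_width: 0.0196
grasp_force: 30.0
time_s: 14.22
tool_pos: [0.527, -0.2381, 0.0854]
tool_rot: [-180.0, -0.0, 90.2]
force: [-0.6, -1.6, -0.8]
grip_width: 0.0194
grasp_force: 30.0
time_s: 14.6
tool_pos: [0.527, -0.2348, 0.0842]
tool_rot: [-180.0, -0.0, 90.2]
force: [-0.1, -1.0, 0.6]
grip_width: 0.0195
grasp_force: 30.0
```

```bash
for i in 1; do python3 -m jog '[{"dp":[0.15,0,0.06],"twist":0,"fingers":0},{"dp":[0.3,0,0.11],"twist":0,"fingers":0},{"dp":[0.3,0,0.11],"twist":0,"fingers":0}]' 30; python3 -m jog '[{"dp":[0.1,0,0.04],"twist":0,"fingers":0},{"dp":[0.2,0,0.07],"twist":0,"fingers":0},{"dp":[0.2,0,0.07],"twist":0,"fingers":0}]'; done
```

```text
time_s: 14.98
tool_pos: [0.5269, -0.2318, 0.0831]
tool_rot: [-180.0, -0.0, 90.2]
force: [-0.7, -1.4, 0.1]
grip_width: 0.0192
grasp_force: 30.0
time_s: 15.35
tool_pos: [0.5269, -0.23, 0.0824]
tool_rot: [-180.0, -0.0, 90.2]
force: [0.4, -2.0, -0.5]
grip_width: 0.0194
grasp_force: 30.0
```

```bash
for i in 1; do python3 -m jog '[{"dp":[0.1,0,0.04],"twist":0,"fingers":0},{"dp":[0.2,0,0.07],"twist":0,"fingers":0},{"dp":[0.2,0,0.07],"twist":0,"fingers":0}]' 30; python3 -m jog '[{"dp":[0.1,0,0.04],"twist":0,"fingers":0},{"dp":[0.2,0,0.07],"twist":0,"fingers":0},{"dp":[0.2,0,0.07],"twist":0,"fingers":0}]'; done
```

```text
time_s: 15.72
tool_pos: [0.527, -0.2284, 0.0819]
tool_rot: [180.0, 0.0, 90.2]
force: [-0.1, -2.3, 1.1]
grip_width: 0.0194
grasp_force: 30.0
time_s: 16.1
tool_pos: [0.5273, -0.2283, 0.0818]
tool_rot: [179.9, 0.2, 90.1]
force: [-0.1, -5.7, 2.0]
grip_width: 0.0193
grasp_force: 30.0
```

```bash
python3 -m jog '[{"dp":[-0.2,0,0.1],"twist":0,"fingers":0},{"dp":[-0.2,0,0.3],"twist":0,"fingers":0},{"dp":[-0.25,0,0.5],"twist":0,"fingers":0},{"dp":[-0.3,0,0.7],"twist":0,"fingers":0},{"dp":[-0.3,0,0.7],"twist":0,"fingers":0}]' 12
python3 - <<'E'
from cell import env
from h import *
spat(env,"g")
c=load("g_scene.pkl");cv2.imwrite("pics/g.png",cv2.resize(c["pixels"][180:400,220:380],None,fx=2.7,fy=2.7,interpolation=2))
E
```

```text
time_s: 16.73
tool_pos: [0.5273, -0.2313, 0.0745]
tool_rot: [179.9, 0.2, 90.1]
force: [1.2, -6.2, 1.7]
grip_width: 0.0198
grasp_force: 12.0
top 119 pitch 21.8 roll 1.4 dist to plane 0.0245 along max 0.2234 lat [-0.0301  0.0334] std 0.0012
scene 319 pitch 76.9 roll -77.4 dist to plane 0.0195 along max 0.0204 lat [-0.0162  0.0328] std 0.0098
```

View pics/g.png

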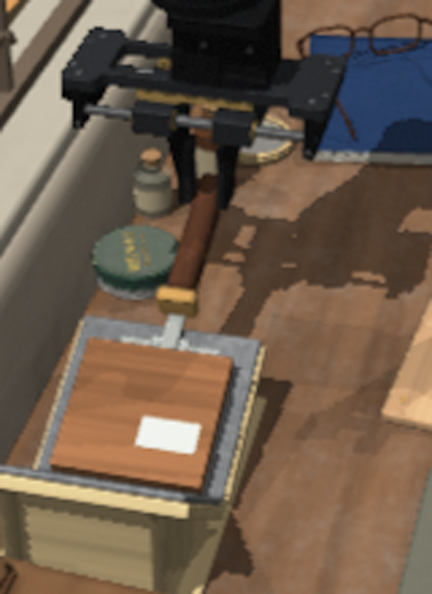

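```bash
python3 -m jog '[{"dp":[-0.1,0,0],"twist":0,"fingers":0.45},{"dp":[-0.1,0,0],"twist":0,"fingers":0.45},{"dp":[0,0,-0.3],"twist":0,"fingers":0.45},{"dp":[0.7,0,-0.7],"twist":0,"fingers":0.45},{"dp":[1.5,0,-1.0],"twist":0,"fingers":0.45},{"dp":[1.5,0,-1.0],"twist":0,"fingers":0.45}]'
python3 - <<'E'
from cell import env
from h import *
# handle points in cradle frame
g=env.get_obs()["tool_pos"]
for n in("scene","top"):
    c=env.read_camera(n);P=cloud(c).reshape(-1,3);h=cv2.cvtColor(c["pixels"],cv2.COLOR_BGR2HSV).reshape(-1,3)
    k=(abs(P[:,0]-.527)<.016)&(P[:,1]>-.30)&(P[:,1]<-.15)&(P[:,2]>.05)&(P[:,2]<.16)
    for y in np.arange(-.27,-.15,.01):
        q=k&(abs(P[:,1]-y)<.004)&(h[:,1]>90)
        if q.sum()>3: print(n,round(y,3),q.sum(),"x",P[q,0].min().round(4),P[q,0].max().round(4),"z95 %.4f"%np.percentile(P[q,2],90),np.median(h[q],0))
E
```

```text
time_s: 17.58
tool_pos: [0.5274, -0.2128, 0.0846]
tool_rot: [180.0, 0.0, 90.3]
force: [0.4, 0.0, -1.0]
grip_width: 0.0389
grasp_force: 0.0
scene -0.25 9 x 0.5193 0.534 z95 0.1252 [ 10. 121.  57.]
scene -0.24 29 x 0.5164 0.5362 z95 0.1253 [ 10. 141.  55.]
scene -0.23 36 x 0.5158 0.5352 z95 0.1214 [ 10. 138.  50.]
scene -0.22 42 x 0.5158 0.535 z95 0.1186 [ 10.  141.   83.5]
scene -0.21 45 x 0.5155 0.5352 z95 0.1161 [ 10. 141.  89.]
scene -0.2 40 x 0.5153 0.5348 z95 0.1120 [ 10.  141.   85.5]
scene -0.19 40 x 0.5155 0.5346 z95 0.1084 [ 10. 141.  76.]
scene -0.18 46 x 0.5156 0.5372 z95 0.1056 [ 10.  140.   82.5]
scene -0.17 46 x 0.5157 0.534 z95 0.1015 [ 10.  141.5  86. ]
scene -0.16 45 x 0.5154 0.5346 z95 0.0982 [ 10. 142.  87.]
scene -0.15 17 x 0.512 0.5383 z95 0.0925 [ 17. 140. 158.]
```

```bash
python3 -m jog '[{"dp":[0,-0.2,0],"twist":0,"fingers":0.4},{"dp":[0,-0.2,0],"twist":0,"fingers":0},{"dp":[0,-0.2,0],"twist":0,"fingers":0},{"dp":[0,-0.2,0],"twist":0,"fingers":0}]' 15; python3 -m jog '[{"dp":[0.9,0,-1.75],"twist":0,"fingers":0},{"dp":[1.9,0,-3.2],"twist":0,"fingers":0},{"dp":[3,0,-4.6],"twist":0,"fingers":0},{"dp":[4.2,0,-5.9],"twist":0,"fingers":0},{"dp":[4.2,0,-5.9],"twist":0,"fingers":0}]' 15
python3 - <<'E'
from cell import env
from h import *
c=env.read_camera("scene");pickle.dump(c,open("i_scene.pkl","wb"));cv2.imwrite("pics/i.png",cv2.resize(c["pixels"][160:400,210:370],None,fx=2.5,fy=2.5,interpolation=2))
E
```

```text
time_s: 18.18
tool_pos: [0.5249, -0.2143, 0.084]
tool_rot: [-180.0, 0.0, 90.2]
force: [-0.3, -0.8, -0.3]
grip_width: 0.0129
grasp_force: 0.0
time_s: 18.8
tool_pos: [0.5259, -0.1708, 0.1448]
tool_rot: [179.8, 0.1, 90.3]
force: [0.1, 0.2, 0.1]
grip_width: 0.0005
grasp_force: 0.0
```

View pics/i.png

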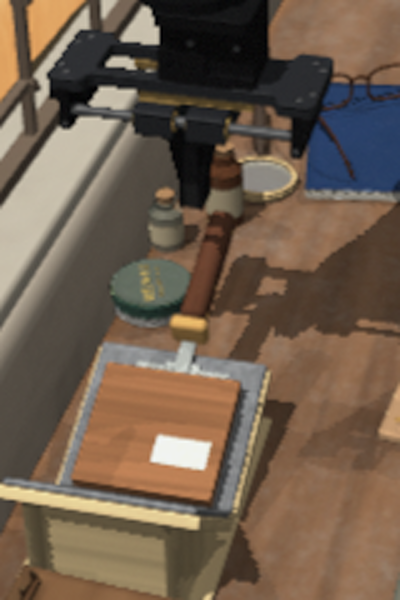

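Run:
```python
from cell import env
from h import *
for n in("scene",):
    c=load("i_scene.pkl");P=cloud(c).reshape(-1,3);h=cv2.cvtColor(c["pixels"],cv2.COLOR_BGR2HSV).reshape(-1,3)
    k=(abs(P[:,0]-.527)<.04)&(P[:,1]>-.30)&(P[:,1]<-.12)&(P[:,2]>.03)&(P[:,2]<.16)
    for y in np.arange(-.29,-.12,.01):
        q=k&(abs(P[:,1]-y)<.004)&(h[:,1]>90)
        if q.sum()>3: print(n,round(y,3),q.sum(),"x",P[q,0].min().round(4),P[q,0].max().round(4),"z %.4f %.4f"%tuple(np.percentile(P[q,2],[5,90])),np.median(h[q],0))
```

```text
scene -0.25 10 x 0.5171 0.5336 z 0.1086 0.1245 [ 12.  115.5  89.5]
scene -0.24 37 x 0.5153 0.5358 z 0.1175 0.1260 [ 10. 139.  55.]
scene -0.23 40 x 0.5156 0.5347 z 0.1067 0.1218 [ 10.  140.5  77. ]
scene -0.22 43 x 0.5156 0.5363 z 0.1038 0.1185 [ 10. 140.  58.]
scene -0.21 42 x 0.5157 0.5355 z 0.1014 0.1148 [ 10. 141.  99.]
scene -0.2 42 x 0.5151 0.5347 z 0.0936 0.1112 [ 10. 140. 101.]
scene -0.19 41 x 0.5155 0.5353 z 0.0904 0.1078 [ 10. 141.  98.]
scene -0.18 39 x 0.5156 0.537 z 0.0866 0.1041 [ 10. 141.  91.]
scene -0.17 47 x 0.5153 0.5347 z 0.0920 0.1026 [ 10. 142. 100.]
scene -0.16 41 x 0.515 0.5346 z 0.0881 0.0979 [ 10. 142.  98.]
scene -0.15 61 x 0.5114 0.5399 z 0.0722 0.0929 [ 17. 138. 132.]
scene -0.14 49 x 0.5115 0.5397 z 0.0793 0.0922 [ 18. 142. 137.]
```

Run:
```python
from cell import env
from h import *
print(env.get_obs()["tool_pos"],env.hold_point_z)
c=load("i_scene.pkl");P=cloud(c)
for v in range(212,250,3):
    print(v,[P[v,u].round(3).tolist() for u in (284,288)])
```

```text
[ 0.52517242 -0.17175027  0.14371853] 0.0187
212 [[0.52, -0.135, 0.267], [0.512, -0.131, 0.27]]
215 [[0.529, -0.164, 0.243], [0.513, -0.134, 0.263]]
218 [[0.529, -0.164, 0.236], [0.523, -0.168, 0.235]]
221 [[0.528, -0.159, 0.234], [0.521, -0.161, 0.234]]
224 [[0.529, -0.162, 0.225], [0.521, -0.16, 0.228]]
227 [[0.528, -0.158, 0.222], [0.521, -0.16, 0.221]]
230 [[0.53, -0.163, 0.211], [0.522, -0.162, 0.213]]
233 [[0.53, -0.164, 0.205], [0.522, -0.161, 0.208]]
236 [[0.53, -0.163, 0.199], [0.521, -0.157, 0.204]]
239 [[0.53, -0.162, 0.193], [0.522, -0.16, 0.196]]
242 [[0.529, -0.159, 0.188], [0.521, -0.156, 0.191]]
245 [[0.609, -0.417, 0.002], [0.6, -0.42, 0.001]]
248 [[0.606, -0.406, 0.001], [0.595, -0.402, 0.006]]
```

Run:
```python
from h import *
for f,T in(("scene0.pkl",(.2904,-.5808,.1817)),("s2.pkl",(.3276,-.2223,.2361)),("b_scene.pkl",(.5279,-.3297,.138)),("g_scene.pkl",(.5273,-.2313,.0745)),("i_scene.pkl",(.5255,-.1713,.1440))):
    c=load(f);P=cloud(c).reshape(-1,3);h=cv2.cvtColor(c["pixels"],cv2.COLOR_BGR2HSV).reshape(-1,3);D=P-T
    k=(np.hypot(D[:,0],D[:,1])<.065)&(D[:,2]>-.01)&(D[:,2]<.12)&(h[:,2]<60)&((h[:,1]<100))
    z=np.sort(D[k,2]); print(f,k.sum(),z[:1],np.percentile(z,[1,3,10]) if len(z) else 0, proj(c,np.array(T)))
    for zz in np.arange(0,.1,.01):
        q=k&(abs(D[:,2]-zz)<.005)
        if q.sum(): print("  %.2f n=%d med %s"%(zz,q.sum(),np.median(D[q],0).round(3)))
```

```text
scene0.pkl 442 [0.04176499] [0.04230089 0.0443626  0.04860017] [[433.85008099 160.21286652]]
  0.04 n=19 med [ 0.017 -0.036  0.044]
  0.05 n=75 med [-0.012  0.04   0.05 ]
  0.06 n=70 med [-0.013  0.042  0.061]
  0.07 n=72 med [-0.014  0.045  0.069]
  0.08 n=68 med [0.001 0.004 0.079]
  0.09 n=74 med [-0.016  0.05   0.089]
s2.pkl 542 [0.03215193] [0.04248282 0.0442574  0.05118049] [[400.29754033 215.64926532]]
  0.03 n=1 med [-0.011 -0.003  0.032]
  0.04 n=17 med [-0.01   0.01   0.043]
  0.05 n=61 med [0.009 0.01  0.05 ]
  0.06 n=65 med [0.008 0.009 0.06 ]
  0.07 n=68 med [0.009 0.01  0.07 ]
  0.08 n=83 med [0.009 0.01  0.081]
  0.09 n=97 med [0.01 0.01 0.09]
b_scene.pkl 429 [0.00798767] [0.03062664 0.0444467  0.05017286] [[307.88234127 218.48173454]]
  0.01 n=3 med [-0.011  0.06   0.012]
  0.02 n=1 med [-0.012  0.053  0.015]
  0.03 n=4 med [-0.012  0.004  0.032]
  0.04 n=9 med [-0.013  0.006  0.044]
  0.05 n=51 med [-0.005  0.006  0.05 ]
  0.06 n=52 med [0.008 0.006 0.06 ]
  0.07 n=56 med [0.008 0.006 0.07 ]
  0.08 n=60 med [0.008 0.007 0.081]
  0.09 n=83 med [0.009 0.007 0.09 ]
g_scene.pkl 430 [0.04045838] [0.04211683 0.04386001 0.04867916] [[296.41327561 269.98253932]]
  0.04 n=19 med [-0.011  0.009  0.043]
  0.05 n=56 med [-0.004  0.009  0.049]
  0.06 n=51 med [0.009 0.009 0.059]
  0.07 n=55 med [0.009 0.01  0.07 ]
  0.08 n=60 med [0.008 0.01  0.081]
  0.09 n=79 med [0.01 0.01 0.09]
i_scene.pkl 437 [0.04229572] [0.04403166 0.04601602 0.05168107] [[288.39482428 258.42071774]]
  0.04 n=10 med [0.003 0.009 0.044]
  0.05 n=51 med [-0.002  0.01   0.051]
  0.06 n=52 med [-0.002  0.011  0.06 ]
  0.07 n=56 med [-0.002  0.011  0.07 ]
  0.08 n=67 med [-0.     0.011  0.08 ]
  0.09 n=87 med [-0.002  0.011  0.09 ]
```

```bash
python3 -m jog '[{"dp":[-2,0,0],"twist":0,"fingers":0.5},{"dp":[-4.3,0,0],"twist":0,"fingers":0.5},{"dp":[-4.3,0,2],"twist":0,"fingers":0.5},{"dp":[-4.3,0,5],"twist":0,"fingers":0.5},{"dp":[-4.3,0,7.5],"twist":0,"fingers":0.5},{"dp":[-4.3,0,9],"twist":0,"fingers":0.5},{"dp":[-4.3,0,9.9],"twist":0,"fingers":0.5},{"dp":[-4.3,0,9.9],"twist":0,"fingers":0.5}]'; python3 -m jog '[{"dp":[0,0,0],"twist":0,"fingers":0},{"dp":[0,0,0],"twist":0,"fingers":0},{"dp":[0,0,0],"twist":0,"fingers":0},{"dp":[0,0,0],"twist":0,"fingers":0},{"dp":[0,0,0],"twist":0,"fingers":0}]' 15
```

```text
time_s: 19.85
tool_pos: [0.5247, -0.2157, 0.0437]
tool_rot: [-180.0, -0.0, 90.1]
force: [-0.2, -0.2, 0.6]
grip_width: 0.0435
grasp_force: 0.0
time_s: 20.48
tool_pos: [0.5258, -0.2156, 0.0446]
tool_rot: [179.9, 0.0, 90.2]
force: [2.4, -0.2, 1.6]
grip_width: 0.0202
grasp_force: 15.0
```

```bash
python3 -m jog '[{"dp":[0.6,0,-1.2],"twist":0,"fingers":0},{"dp":[1.3,0,-2.4],"twist":0,"fingers":0},{"dp":[2.1,0,-3.6],"twist":0,"fingers":0},{"dp":[3.0,0,-4.7],"twist":0,"fingers":0},{"dp":[4.0,0,-5.8],"twist":0,"fingers":0},{"dp":[5.0,0,-6.8],"twist":0,"fingers":0},{"dp":[5.0,0,-6.8],"twist":0,"fingers":0}]' 15;  python3 - <<'E'
from cell import env
from h import *
c=env.read_camera("scene");pickle.dump(c,open("j_scene.pkl","wb"));cv2.imwrite("pics/j.png",cv2.resize(c["pixels"][140:400,200:370],None,fx=2.3,fy=2.3,interpolation=2))
E
```

```text
time_s: 21.35
tool_pos: [0.5261, -0.1661, 0.115]
tool_rot: [179.8, 0.2, 90.2]
force: [1.3, -6.8, 3.4]
grip_width: 0.0199
grasp_force: 15.0
```

View pics/j.png

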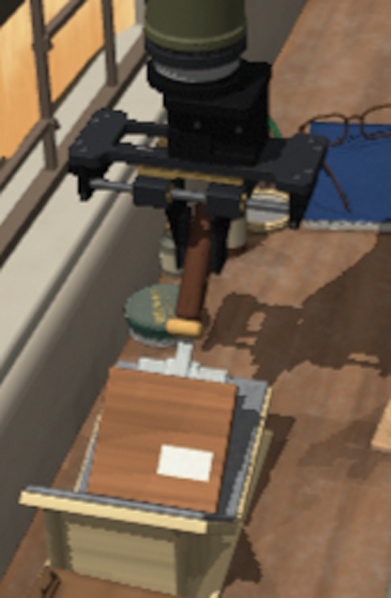

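```bash
cat >> h.py <<'E'
def blk(c):
    """plane of the largest brown patch around the cradle: tilt in the y-z plane (0 level, + leaning as the low side), centroid"""
    P=cloud(c); h=cv2.cvtColor(c["pixels"],cv2.COLOR_BGR2HSV)
    k=(abs(P[...,0]-.527)<.06)&(P[...,1]>-.15)&(P[...,1]<.09)&(P[...,2]>.025)&(P[...,2]<.2)&(h[...,1]>110)&(h[...,0]<20)&(h[...,2]>70)
    n,l,s,_=cv2.connectedComponentsWithStats(k.astype(np.uint8)); i=1+s[1:,4].argmax(); p=P[l==i]
    for _ in range(6):
        m=p.mean(0); N=np.linalg.svd(p-m,full_matrices=False)[2][2]; N*=np.sign(N[2]); d=(p-m)@N; p=p[abs(d)<max(2*d.std(),.001)]
    print("block",len(p),"N",N.round(3),"angle %.1f"%np.degrees(np.arctan2(N[1],N[2])),"x",np.percentile(p[:,0],[1,99]).round(4),"y",np.percentile(p[:,1],[1,99]).round(4),"z",np.percentile(p[:,2],[1,99]).round(4))
E
python3 - <<'E'
from cell import env
from h import *
blk(load("j_scene.pkl")); blk(env.read_camera("top")); o=env.get_obs();print(o["tool_pos"],o["force"])
E
```

```text
block 2464 N [-0.003  0.685  0.728] angle 43.2 x [0.4768 0.5784] y [-0.0877 -0.0166] z [0.0338 0.1012]
block 3 N [-0.033  0.957  0.288] angle 73.3 x [0.556 0.559] y [0.068  0.0706] z [0.0941 0.1026]
[ 0.52600907 -0.16662167  0.11442578] [ 0.7449324  -5.10082135  3.75332454]
```

```bash
python3 -m jog '[{"dp":[1.1,0,-0.95],"twist":0,"fingers":0},{"dp":[2.2,0,-1.7],"twist":0,"fingers":0},{"dp":[3.4,0,-2.4],"twist":0,"fingers":0},{"dp":[4.7,0,-3.1],"twist":0,"fingers":0},{"dp":[5.7,0,-3.55],"twist":0,"fingers":0},{"dp":[6.7,0,-3.95],"twist":0,"fingers":0},{"dp":[6.7,0,-3.95],"twist":0,"fingers":0}]' 15;  python3 - <<'E'
from cell import env
from h import *
blk(env.read_camera("scene"))
E
```

```text
time_s: 22.32
tool_pos: [0.5261, -0.0993, 0.1555]
tool_rot: [179.7, 0.3, 90.2]
force: [-0.0, -6.2, 11.7]
grip_width: 0.0198
grasp_force: 15.0
block 2457 N [-0.008  0.891  0.455] angle 63.0 x [0.4767 0.5783] y [-0.0613 -0.0154] z [0.0346 0.1219]
```

```bash
python3 -m jog '[{"dp":[-0.08,0,-0.22],"twist":0,"fingers":0},{"dp":[-0.08,0,-0.22],"twist":0,"fingers":0}]' 12;  python3 - <<'E'
from cell import env
from h import *
blk(env.read_camera("scene")); print(env.get_obs()["force"])
E
```

```text
time_s: 22.62
tool_pos: [0.5256, -0.0994, 0.1556]
tool_rot: [179.8, 0.1, 90.2]
force: [1.7, -3.7, 7.4]
grip_width: 0.0197
grasp_force: 12.0
block 2503 N [-0.007  0.889  0.457] angle 62.8 x [0.4764 0.5779] y [-0.062  -0.0154] z [0.0348 0.1216]
[ 1.93634316 -4.22609095  7.35892176]
```

```bash
python3 -m jog '[{"dp":[0,0,-0.25],"twist":0,"fingers":0},{"dp":[0.8,0,-0.6],"twist":0,"fingers":0},{"dp":[1.7,0,-0.85],"twist":0,"fingers":0},{"dp":[2.6,0,-1.05],"twist":0,"fingers":0},{"dp":[2.6,0,-1.05],"twist":0,"fingers":0}]' 12;  python3 - <<'E'
from cell import env
from h import *
blk(env.read_camera("scene")); print(env.get_obs()["force"])
E
```

```text
time_s: 23.3
tool_pos: [0.5239, -0.0715, 0.1644]
tool_rot: [-179.9, -0.0, 90.3]
force: [-1.9, -2.6, 2.1]
grip_width: 0.0201
grasp_force: 12.0
block 2294 N [-0.005  0.961  0.275] angle 74.0 x [0.4756 0.5766] y [-0.0472 -0.0184] z [0.0319 0.1263]
[-1.91959798 -2.12726924  1.53216717]
```

```bash
python3 -m jog '[{"dp":[0.6,0,-0.15],"twist":0,"fingers":0},{"dp":[1.2,0,-0.25],"twist":0,"fingers":0},{"dp":[1.8,0,-0.35],"twist":0,"fingers":0},{"dp":[2.4,0,-0.4],"twist":0,"fingers":0},{"dp":[2.4,0,-0.4],"twist":0,"fingers":0}]' 12;  python3 - <<'E'
from cell import env
from h import *
blk(env.read_camera("scene")); print(env.get_obs()["force"])
E
```

```text
time_s: 23.98
tool_pos: [0.5247, -0.0475, 0.1682]
tool_rot: [180.0, -0.1, 90.2]
force: [-0.6, -1.0, 1.0]
grip_width: 0.0198
grasp_force: 12.0
block 2204 N [-0.005  0.988  0.152] angle 81.3 x [0.4762 0.5776] y [-0.0361 -0.0188] z [0.0314 0.1285]
[-0.68082915 -0.87954055  2.66776864]
```

```bash
python3 -m jog '[{"dp":[0.5,0,-0.05],"twist":0,"fingers":0},{"dp":[1.0,0,-0.05],"twist":0,"fingers":0},{"dp":[1.5,0,-0.05],"twist":0,"fingers":0},{"dp":[2.0,0,-0.05],"twist":0,"fingers":0},{"dp":[2.0,0,-0.05],"twist":0,"fingers":0}]' 12;  python3 - <<'E'
from cell import env
from h import *
c=env.read_camera("scene");pickle.dump(c,open("k_scene.pkl","wb"));blk(c); blk(env.read_camera("top"));print(env.get_obs()["force"])
E
```

```text
time_s: 24.65
tool_pos: [0.5247, -0.0278, 0.1692]
tool_rot: [179.9, -0.0, 90.2]
force: [-0.1, -1.1, 2.6]
grip_width: 0.0201
grasp_force: 12.0
block 2042 N [-0.003  0.998  0.056] angle 86.8 x [0.476  0.5774] y [-0.0268 -0.0184] z [0.0316 0.1295]
block 107 N [-0.038  0.962  0.269] angle 74.4 x [0.4757 0.5179] y [-0.0412 -0.0263] z [0.124  0.1684]
[ 0.05956386 -1.68565373  2.65021653]
```

```bash
python3 -m jog '[{"dp":[0.5,0,0],"twist":0,"fingers":0},{"dp":[1.0,0,0],"twist":0,"fingers":0},{"dp":[1.5,0,0.03],"twist":0,"fingers":0},{"dp":[2.0,0,0.06],"twist":0,"fingers":0},{"dp":[2.0,0,0.06],"twist":0,"fingers":0}]' 12;  python3 - <<'E'
from cell import env
from h import *
c=env.read_camera("scene");pickle.dump(c,open("k_scene.pkl","wb"));blk(c); print(env.get_obs()["force"])
E
python3 -m jog '[{"dp":[0.5,0,0.05],"twist":0,"fingers":0},{"dp":[1.0,0,0.1],"twist":0,"fingers":0},{"dp":[1.0,0,0.1],"twist":0,"fingers":0}]' 12;  python3 - <<'E'
from cell import env
from h import *
c=env.read_camera("scene");pickle.dump(c,open("k_scene.pkl","wb"));blk(c); blk(env.read_camera("top"))
E
```

```text
time_s: 25.38
tool_pos: [0.5243, -0.008, 0.168]
tool_rot: [180.0, -0.0, 90.2]
force: [1.2, -0.9, 0.0]
grip_width: 0.0197
grasp_force: 12.0
block 1862 N [ 0.004 -0.999  0.043] angle -87.5 x [0.476 0.577] y [-0.0217 -0.0145] z [0.0311 0.1291]
[ 0.56525586 -0.02264569 -1.32173207]
time_s: 25.8
tool_pos: [0.5238, 0.0018, 0.1667]
tool_rot: [-179.9, -0.0, 90.2]
force: [-0.3, -1.2, -0.3]
grip_width: 0.0201
grasp_force: 12.0
block 1773 N [ 0.006 -0.996  0.091] angle -84.8 x [0.4755 0.5767] y [-0.0219 -0.0106] z [0.0309 0.1281]
block 201 N [0.006 0.998 0.064] angle 86.3 x [0.4762 0.5762] y [-0.0231 -0.0126] z [0.1231 0.1787]
```

```bash
python3 -m jog '[{"dp":[0.5,0,0.05],"twist":0,"fingers":0},{"dp":[1.0,0,0.12],"twist":0,"fingers":0},{"dp":[1.5,0,0.2],"twist":0,"fingers":0},{"dp":[1.5,0,0.2],"twist":0,"fingers":0}]' 12;  python3 - <<'E'
from cell import env
from h import *
c=env.read_camera("scene");blk(c)
E
python3 -m jog '[{"dp":[0.5,0,0.08],"twist":0,"fingers":0},{"dp":[1.0,0,0.18],"twist":0,"fingers":0},{"dp":[1.5,0,0.3],"twist":0,"fingers":0},{"dp":[1.5,0,0.3],"twist":0,"fingers":0}]' 12;  python3 - <<'E'
from cell import env
from h import *
c=env.read_camera("scene");pickle.dump(c,open("k_scene.pkl","wb"));blk(c); blk(env.read_camera("top"))
E
```

```text
time_s: 26.4
tool_pos: [0.5241, 0.0172, 0.165]
tool_rot: [-180.0, -0.1, 90.2]
force: [-0.6, 0.7, -1.7]
grip_width: 0.0198
grasp_force: 12.0
block 534 N [ 0.015 -0.614  0.789] angle -37.9 x [0.4758 0.5775] y [-0.0318  0.0375] z [0.0555 0.11  ]
time_s: 26.95
tool_pos: [0.524, 0.0318, 0.162]
tool_rot: [-180.0, -0.0, 90.2]
force: [-0.3, -1.2, -2.8]
grip_width: 0.02
grasp_force: 12.0
block 524 N [ 0.006 -0.592  0.806] angle -36.3 x [0.4747 0.577 ] y [-0.0061  0.0445] z [0.0611 0.1023]
block 611 N [ 0.014 -0.704  0.71 ] angle -44.7 x [0.4753 0.5758] y [-0.0311  0.0358] z [0.0362 0.1023]
```

```bash
python3 -m jog '[{"dp":[-1.2,0,-0.3],"twist":0,"fingers":0},{"dp":[-2.4,0,-0.6],"twist":0,"fingers":0},{"dp":[-3.6,0,-0.8],"twist":0,"fingers":0},{"dp":[-4.8,0,-1.0],"twist":0,"fingers":0},{"dp":[-6.0,0,-1.2],"twist":0,"fingers":0},{"dp":[-6.5,0,-1.3],"twist":0,"fingers":0},{"dp":[-6.5,0,-1.3],"twist":0,"fingers":0}]' 20;  python3 - <<'E'
from cell import env
from h import *
blk(env.read_camera("top"))
t=env.get_obs()["tool_pos"];c=env.read_camera("scene");P=cloud(c).reshape(-1,3);h=cv2.cvtColor(c["pixels"],cv2.COLOR_BGR2HSV).reshape(-1,3)
k=(abs(P[:,0]-.525)<.034)&(abs(P[:,1]+.03)<.08)&(P[:,2]>.02)&(P[:,2]<.17)
for z in np.arange(.03,.2,.01):
    q=k&(abs(P[:,2]-z)<.004)&(h[:,1]<60)
    if q.sum()>3: print(z.round(3),q.sum(),P[q,1].mean().round(4),P[q,0].min().round(3),P[q,0].max().round(3))
E
```

```text
time_s: 27.92
tool_pos: [0.5245, -0.0336, 0.1759]
tool_rot: [180.0, -0.0, 90.2]
force: [-2.1, 2.7, 4.7]
grip_width: 0.0198
grasp_force: 20.0
block 286 N [0.014 0.973 0.231] angle 76.6 x [0.4752 0.5756] y [-0.064  -0.0164] z [0.0312 0.1878]
0.03 357 -0.0544 0.491 0.559
0.04 358 -0.0775 0.491 0.559
0.05 96 -0.0874 0.491 0.559
0.06 97 -0.0846 0.492 0.558
0.07 101 -0.0828 0.492 0.558
0.08 107 -0.0804 0.491 0.558
0.09 114 -0.0689 0.491 0.559
0.1 112 -0.0765 0.492 0.557
0.11 115 -0.0757 0.491 0.558
0.12 108 -0.0741 0.492 0.559
0.13 96 -0.0719 0.491 0.558
0.14 103 -0.0699 0.491 0.558
0.15 79 -0.0677 0.491 0.557
```

```bash
python3 -m jog '[{"dp":[-0.2,0,-0.5],"twist":0,"fingers":0},{"dp":[-0.6,0,-1.5],"twist":0,"fingers":0},{"dp":[-1,0,-3],"twist":0,"fingers":0},{"dp":[-2,0,-5],"twist":0,"fingers":0},{"dp":[-5,0,-7],"twist":0,"fingers":0},{"dp":[-9,0,-8],"twist":0,"fingers":0},{"dp":[-12,0,-8],"twist":0,"fingers":0},{"dp":[-12,0,-8],"twist":0,"fingers":0}]' 30;  python3 - <<'E'
from cell import env
from h import *
for n in("top","scene"):
    c=env.read_camera(n);pickle.dump(c,open(f"l_{n}.pkl","wb"));P=cloud(c).reshape(-1,3);h=cv2.cvtColor(c["pixels"],cv2.COLOR_BGR2HSV).reshape(-1,3)
    k=(abs(P[:,0]-.527)<.065)&(P[:,1]>-.05)&(P[:,1]<.09)&(P[:,2]>.015)&(P[:,2]<.2)&(h[:,1]>60)
    for y in np.arange(-.05,.09,.01):
        q=k&(abs(P[:,1]-y)<.004)
        if q.sum()>3: print(n,y.round(3),q.sum(),"z %.4f"%np.median(P[q,2]),"x",P[q,0].min().round(4),P[q,0].max().round(4),np.median(h[q],0))
E
```

```text
time_s: 29.02
tool_pos: [0.5242, -0.1581, 0.2556]
tool_rot: [180.0, 0.1, 89.8]
force: [0.5, 0.3, -1.9]
grip_width: 0.0195
grasp_force: 30.0
scene -0.05 5 z 0.0228 x 0.4624 0.4631 [ 20.  89. 175.]
scene -0.04 6 z 0.0214 x 0.4622 0.4629 [ 20.   87.  191.5]
scene -0.03 6 z 0.0203 x 0.4621 0.4777 [ 20.   77.5 121.5]
scene -0.02 14 z 0.0398 x 0.4633 0.4792 [ 13. 137.  67.]
scene -0.01 10 z 0.0487 x 0.4637 0.5245 [ 13.  138.5  64. ]
scene 0.0 22 z 0.0629 x 0.4733 0.5538 [ 12. 117.  87.]
scene 0.01 29 z 0.0615 x 0.4734 0.5253 [13. 91. 79.]
scene 0.02 31 z 0.0486 x 0.4731 0.5578 [19. 92. 79.]
scene 0.03 110 z 0.0972 x 0.4621 0.5753 [ 12.  139.  132.5]
scene 0.04 411 z 0.0959 x 0.462 0.5783 [ 12. 139. 167.]
scene 0.05 356 z 0.0508 x 0.4621 0.5689 [ 20.  90. 146.]
scene 0.06 703 z 0.0624 x 0.4626 0.5896 [20. 90. 99.]
scene 0.07 241 z 0.1004 x 0.4628 0.5918 [ 21.  88. 224.]
```

```bash
sed -i 's/g=t+\[0,0,env.hold_point_z\]/g=t+[0,0,.0607]/; s/N\*=np.sign(N\[2\]) or 1/N*=np.sign(N[0])/; s/D\[:,0\]>-.05/D[:,0]>-.09/' h.py
python3 -m jog '[{"dp":[-1,-2,0],"twist":0,"fingers":0},{"dp":[-2,-5,0],"twist":0,"fingers":0},{"dp":[-4.2,-9.4,2],"twist":0,"fingers":0},{"dp":[-4.2,-9.4,5],"twist":0,"fingers":0},{"dp":[-4.2,-9.4,8],"twist":0,"fingers":0},{"dp":[-4.2,-9.4,8],"twist":0,"fingers":0}]' 30;  python3 - <<'E'
from cell import env
from h import *
spat(env,"m")
c=load("m_scene.pkl");P=cloud(c).reshape(-1,3);h=cv2.cvtColor(c["pixels"],cv2.COLOR_BGR2HSV).reshape(-1,3);t=env.get_obs()["tool_pos"]
D=P-t;k=(abs(D[:,0])<.033)&(abs(D[:,1])<.12)&(P[:,2]>.01)&(D[:,2]<.06)&(h[:,1]<60)&(h[:,2]>90)
for z in np.arange(.01,.24,.01):
    q=k&(abs(P[:,2]-z)<.004)
    if q.sum()>3: print(z.round(3),q.sum(),D[q,1].mean().round(4),D[q,0].min().round(3),D[q,0].max().round(3))
c=load("m_top.pkl");blk(c)
E
```

```text
time_s: 29.88
tool_pos: [0.4294, -0.1943, 0.1735]
tool_rot: [-179.8, -0.1, 90.3]
force: [-0.5, 0.3, -1.4]
grip_width: 0.0199
grasp_force: 30.0
top few 4
scene 746 pitch 100.5 roll -0.2 dist to plane -0.0190 along max 0.1990 lat [-0.0328  0.0324] std 0.0012
0.04 19 -0.0106 -0.033 0.033
0.05 93 -0.0475 -0.033 0.032
0.06 91 -0.0491 -0.033 0.033
0.07 91 -0.0484 -0.033 0.033
0.08 92 -0.0467 -0.033 0.032
0.09 90 -0.0448 -0.033 0.033
0.1 79 -0.043 -0.032 0.033
0.11 53 -0.0413 -0.032 0.032
0.12 44 -0.0397 -0.032 0.033
0.13 46 -0.0377 -0.032 0.032
0.14 44 -0.0359 -0.03 0.033
0.15 36 -0.034 -0.032 0.032
block 897 N [ 0.016 -0.699  0.714] angle -44.4 x [0.4769 0.5762] y [-0.0211  0.0357] z [0.0456 0.1018]
```

```bash
python3 -m jog '[{"dp":[0,0,2.5],"twist":0,"fingers":0},{"dp":[0,0,3.7],"twist":0,"fingers":0},{"dp":[0,0,4.1],"twist":0,"fingers":0},{"dp":[0,0,4.3],"twist":0,"fingers":0},{"dp":[0,0,4.3],"twist":0,"fingers":0}]' 30; python3 -m jog '[{"dp":[-1.5,0,-0.25],"twist":0,"fingers":0},{"dp":[-2.9,0,-0.55],"twist":0,"fingers":0},{"dp":[-4.3,0,-0.65],"twist":0,"fingers":0},{"dp":[-5.7,0,-0.7],"twist":0,"fingers":0},{"dp":[-5.7,0,-0.7],"twist":0,"fingers":0}]' 12
python3 - <<'E'
from cell import env
from h import *
spat(env,"n")
E
```

```text
time_s: 30.6
tool_pos: [0.4314, -0.1963, 0.1336]
tool_rot: [179.9, 0.0, 90.2]
force: [-1.8, 2.4, 3.4]
grip_width: 0.0195
grasp_force: 30.0
time_s: 31.22
tool_pos: [0.4306, -0.2548, 0.1387]
tool_rot: [-180.0, -0.0, 90.0]
force: [0.1, -0.4, -2.7]
grip_width: 0.0198
grasp_force: 12.0
top few 1
scene 917 pitch 94.1 roll 0.2 dist to plane -0.0161 along max 0.1967 lat [-0.0334  0.0327] std 0.0015
```

```bash
python3 -m jog '[{"dp":[0,0,0.5],"twist":0,"fingers":0},{"dp":[-0.5,0,0.65],"twist":0,"fingers":0},{"dp":[-2.5,0,0.5],"twist":0,"fingers":0},{"dp":[-4,0,0.5],"twist":0,"fingers":0},{"dp":[-5.3,0,0.6],"twist":0,"fingers":0},{"dp":[-5.3,0,0.6],"twist":0,"fingers":0}]' 12
python3 - <<'E'
from cell import env
from h import *
spat(env,"n")
E
```

```text
time_s: 32.08
tool_pos: [0.4319, -0.3078, 0.1344]
tool_rot: [179.9, 0.2, 90.1]
force: [0.0, -1.8, 5.3]
grip_width: 0.02
grasp_force: 12.0
top few 3
scene 1066 pitch 78.8 roll 0.2 dist to plane -0.0149 along max 0.1917 lat [-0.0327  0.0325] std 0.0019
```

```bash
python3 -m jog '[{"dp":[-1.2,0,0.15],"twist":0,"fingers":0},{"dp":[-2.3,0,0.38],"twist":0,"fingers":0},{"dp":[-3.4,0,0.7],"twist":0,"fingers":0},{"dp":[-4.5,0,1.05],"twist":0,"fingers":0},{"dp":[-5.5,0,1.5],"twist":0,"fingers":0},{"dp":[-6.4,0,1.9],"twist":0,"fingers":0},{"dp":[-6.4,0,1.9],"twist":0,"fingers":0}]' 12
python3 - <<'E'
from cell import env
from h import *
spat(env,"n")
E
```

```text
time_s: 33.05
tool_pos: [0.4314, -0.3714, 0.1136]
tool_rot: [180.0, 0.0, 90.1]
force: [1.3, -3.3, 0.5]
grip_width: 0.0199
grasp_force: 12.0
top 275 pitch 58.7 roll -0.3 dist to plane -0.0149 along max 0.1892 lat [-0.0334  0.0216] std 0.0008
scene 1122 pitch 58.8 roll -0.3 dist to plane -0.0144 along max 0.1909 lat [-0.0328  0.0323] std 0.002
```

```bash
python3 -m jog '[{"dp":[0,0,0],"twist":0,"fingers":0},{"dp":[0,0,-1],"twist":0,"fingers":0},{"dp":[1,0,-4],"twist":0,"fingers":0},{"dp":[4,0,-7],"twist":0,"fingers":0},{"dp":[8,0,-9],"twist":1,"fingers":0},{"dp":[12,-1,-9],"twist":3,"fingers":0},{"dp":[15.5,-2,-9],"twist":5.8,"fingers":0},{"dp":[17,-3,-9],"twist":5.8,"fingers":0}]' 50; python3 -m jog '[{"dp":[0,-1.5,0],"twist":0,"fingers":0},{"dp":[0,-3.5,0],"twist":0,"fingers":0},{"dp":[0,-5.5,0],"twist":0,"fingers":0},{"dp":[0,-7,0],"twist":0,"fingers":0},{"dp":[0,-7,0],"twist":0,"fingers":0},{"dp":[0,-7,0],"twist":0,"fingers":0}]'
cat > seat.py <<'E'
from cell import env
from h import *
a=np.radians(84.3);E=np.array([[np.cos(a),np.sin(a),0],[-np.sin(a),np.cos(a),0],[0,0,1]])
def blade(c,ref,s0):
    P=cloud(c).reshape(-1,3);h=cv2.cvtColor(c["pixels"],cv2.COLOR_BGR2HSV).reshape(-1,3);D=(P-ref)@E.T
    r=np.hypot(D[:,0],D[:,2]);k=(abs(D[:,1])<.045)&(r>.09)&(r<.23)&(D[:,0]>0)&(h[:,1]<60)&(h[:,2]>90)&(P[:,2]>.012)
    p=D[k]
    for _ in range(6):
        m=p.mean(0);N=np.linalg.svd(p-m,full_matrices=False)[2][2];N*=np.sign(N[0]);d=(p-m)@N;p=p[abs(d)<max(2*d.std(),.0015)]
    u=np.array([N[2],0,-N[0]]);return np.degrees(np.arctan2(N[0],N[2])),np.degrees(np.arcsin(N[1])),m@N,np.sort(p@u)[-4],np.percentile(p[:,1],[1,99]).mean(),N,u,len(p)
o=env.get_obs();g=o["tool_pos"]+[0,0,.0607];O=np.array([.3238,-.2573,.1967])
for n in("scene","top"):
    A=blade(load(n+"0.pkl"),O,0);c=env.read_camera(n);pickle.dump(c,open(f"q_{n}.pkl","wb"))
    try: B=blade(c,g,0)
    except Exception as e: print(n,e);continue
    print(n,"seat pitch %.1f roll %.1f d %.4f along %.4f lat %.4f"%A[:5],A[7]); print(n," now pitch %.1f roll %.1f d %.4f along %.4f lat %.4f"%B[:5],B[7])
    # hold target relative to O: plane and edge coincide
    t=(A[2]-B[2])*A[5]+(A[3]-B[3])*A[6]; t[1]=A[4]-B[4]
    H=O+t@E; T=H-[0,0,.0607]; print("  target TCP",T.round(4),"delta fwd,left,up cm",((T-o["tool_pos"])@E.T*100).round(2))
print(o["tool_pos"],o["tool_rot"])
E
python3 seat.py
```

```text
time_s: 34.15
tool_pos: [0.4003, -0.1979, 0.2043]
tool_rot: [-180.0, 0.0, 84.6]
force: [0.6, -0.9, -1.9]
grip_width: 0.0196
grasp_force: 50.0
time_s: 34.9
tool_pos: [0.3317, -0.1938, 0.2043]
tool_rot: [180.0, 0.0, 84.4]
force: [0.0, 0.1, -1.4]
grip_width: 0.0196
grasp_force: 50.0
scene seat pitch 58.8 roll -0.1 d -0.0102 along 0.1972 lat -0.0010 1792
scene  now pitch 58.8 roll -0.1 d -0.0150 along 0.1922 lat 0.0009 2032
  target TCP [ 0.3264 -0.2508  0.1342] delta fwd,left,up cm [-5.72 -0.04 -7.01]
top index 2 is out of bounds for axis 0 with size 0
[ 0.33167499 -0.19382947  0.2043074 ] [1.79954876e+02 1.02869683e-02 8.43675282e+01]seat.py:9: RuntimeWarning: Mean of empty slice.
  m=p.mean(0);N=np.linalg.svd(p-m,full_matrices=False)[2][2];N*=np.sign(N[0]);d=(p-m)@N;p=p[abs(d)<max(2*d.std(),.0015)]
  ret = um.true_divide(
```

```bash
python3 -m jog '[{"dp":[-0.6,0,1.3],"twist":0,"fingers":0},{"dp":[-1.2,0,2.6],"twist":0,"fingers":0},{"dp":[-1.75,0,3.94],"twist":0,"fingers":0},{"dp":[-2.6,0,4.47],"twist":0,"fingers":0},{"dp":[-3.45,0,5.0],"twist":0,"fingers":0},{"dp":[-4.3,0,5.53],"twist":0,"fingers":0},{"dp":[-4.9,0,5.9],"twist":0,"fingers":0},{"dp":[-4.9,0,5.9],"twist":0,"fingers":0}]' 50; python3 -m jog '[{"dp":[-0.4,0,0.25],"twist":0,"fingers":0},{"dp":[-0.75,0,0.47],"twist":0,"fingers":0},{"dp":[-0.75,0,0.47],"twist":0,"fingers":0},{"dp":[-0.75,0,0.47],"twist":0,"fingers":0}]'
```

```text
time_s: 36.0
tool_pos: [0.3262, -0.2426, 0.1449]
tool_rot: [-180.0, -0.0, 84.3]
force: [-1.5, 0.5, -1.2]
grip_width: 0.0195
grasp_force: 50.0
time_s: 36.5
tool_pos: [0.3257, -0.2497, 0.1405]
tool_rot: [180.0, 0.0, 84.4]
force: [-0.2, -0.4, -2.0]
grip_width: 0.0198
grasp_force: 50.0
```

```bash
python3 -m jog '[{"dp":[-0.2,0,0.12],"twist":0,"fingers":0},{"dp":[-0.35,0,0.22],"twist":0,"fingers":0},{"dp":[-0.35,0,0.22],"twist":0,"fingers":0}]' 40; python3 -m jog '[{"dp":[0.13,0,0.2],"twist":0,"fingers":0},{"dp":[0.24,0,0.38],"twist":0,"fingers":0},{"dp":[0.24,0,0.38],"twist":0,"fingers":0}]'; python3 seat.py 2>/dev/null
```

```text
time_s: 36.88
tool_pos: [0.3253, -0.2532, 0.1384]
tool_rot: [180.0, -0.0, 84.4]
force: [0.5, 0.6, -1.1]
grip_width: 0.0197
grasp_force: 40.0
time_s: 37.25
tool_pos: [0.3257, -0.2508, 0.1344]
tool_rot: [180.0, 0.0, 84.4]
force: [0.5, 1.1, -0.5]
grip_width: 0.0197
grasp_force: 40.0
scene seat pitch 58.8 roll -0.1 d -0.0102 along 0.1972 lat -0.0010 1792
scene  now pitch 58.8 roll -0.1 d -0.0150 along 0.1924 lat 0.0010 1753
  target TCP [ 0.3264 -0.2509  0.1344] delta fwd,left,up cm [-0.   -0.07 -0.01]
top index 2 is out of bounds for axis 0 with size 0
[ 0.32567031 -0.25077166  0.13444446] [1.79988452e+02 1.20670670e-02 8.43890597e+01]
```

```bash
python3 -m jog '[{"dp":[0.03,0,0.1],"twist":0,"fingers":0},{"dp":[0.03,0,0.1],"twist":0,"fingers":0}]' 20; python3 -m jog '[{"dp":[0,0,0],"twist":0,"fingers":0},{"dp":[0,0,0],"twist":0,"fingers":0},{"dp":[0,0,0],"twist":0,"fingers":0.3},{"dp":[0,0,0],"twist":0,"fingers":0.5},{"dp":[0,0,0],"twist":0,"fingers":0.6},{"dp":[0,0,0],"twist":0,"fingers":0.6}]' 4; python3 seat.py 2>/dev/null
```

```text
time_s: 37.6
tool_pos: [0.3257, -0.2508, 0.1344]
tool_rot: [180.0, 0.0, 84.4]
force: [-2.3, 1.9, 6.3]
grip_width: 0.0199
grasp_force: 20.0
time_s: 38.35
tool_pos: [0.3255, -0.2505, 0.1333]
tool_rot: [-180.0, 0.0, 84.4]
force: [-0.1, 0.9, -0.4]
grip_width: 0.0476
grasp_force: 0.0
scene seat pitch 58.8 roll -0.1 d -0.0102 along 0.1972 lat -0.0010 1792
scene  now pitch 59.1 roll -0.0 d -0.0138 along 0.1912 lat 0.0009 1707
  target TCP [ 0.3263 -0.2513  0.1328] delta fwd,left,up cm [-0.07 -0.08 -0.06]
top index 2 is out of bounds for axis 0 with size 0
[ 0.32553497 -0.25052489  0.13333255] [-1.79992251e+02  5.24517500e-05  8.43732732e+01]
```

```bash
python3 -m jog '[{"dp":[0,0,-2],"twist":0,"fingers":0.7},{"dp":[0,0,-5],"twist":0,"fingers":0.8},{"dp":[0,0,-9],"twist":0,"fingers":0.8},{"dp":[0,0,-13],"twist":0,"fingers":0.8},{"dp":[-4,0,-15],"twist":0,"fingers":0.8},{"dp":[-9,1,-15],"twist":0,"fingers":0.8},{"dp":[-14,2,-15],"twist":0,"fingers":0.8},{"dp":[-16,2,-15],"twist":0,"fingers":0.8}]'
python3 - <<'E'
from cell import env
from h import *
for n in("top","scene"):
    c=env.read_camera(n);pickle.dump(c,open(f"z_{n}.pkl","wb"))
    try: blk(c)
    except Exception as e: print(e)
    c0=load(n+"0.pkl");d=cv2.absdiff(c["pixels"],c0["pixels"]).max(2)>40
    cnt,l,s,ce=cv2.connectedComponentsWithStats(d.astype(np.uint8))
    P=cloud(c)
    for i in range(1,cnt):
        if s[i,4]>25: print(n,s[i],np.nanmedian(P[l==i],0).round(3))
    for nm,X in(("tin",(.594,-.2755,.024)),("cork",(.6,-.3653,.05)),("vial",(.5584,-.4117,.07)),("handle",(.323,-.2819,.238)),("blade",(.33,-.19,.066))):
        u,v=proj(c0,np.array(X))[0].astype(int);print(nm,(u,v),cloud(c0)[v,u].round(3),P[v,u].round(3))
import subprocess
E
tail -5 seat.py >/dev/null; sed -n 1,1p seat.py >/dev/null
```

```text
time_s: 39.45
tool_pos: [0.329, -0.4141, 0.2824]
tool_rot: [-179.9, -0.0, 84.2]
force: [0.1, 0.1, -0.9]
grip_width: 0.0694
grasp_force: 0.0
block 1341 N [ 0.013 -0.704  0.71 ] angle -44.7 x [0.4763 0.5753] y [-0.0334  0.0355] z [0.0336 0.1016]
top [192 188  35  49 981] [0.537 0.016 0.083]
top [ 224  190   44   50 1775] [ 0.527 -0.073  0.039]
top [  363   211   277   172 16138] [ 0.318 -0.396  0.725]
top [432 227  19  11  54] [ 0.416 -0.421  0.436]
top [454 283  23  20  79] [ 0.314 -0.357  0.732]
top [538 292  23  17 124] [ 0.31  -0.422  0.732]
top [ 424  356  211  124 8326] [ 0.044 -0.709  0.002]
top [629 358  11  32 148] [ 0.155 -0.942  0.032]
top [353 363 115  37 732] [ 0.25  -0.311  0.736]
top [ 267  370  142  110 3492] [ 0.206 -0.239  0.732]
top [505 374  12  16  83] [ 0.142 -0.678  0.001]
top [461 387  51  28 632] [ 0.101 -0.611  0.001]
top [449 415  10  10  44] [ 0.053 -0.541  0.002]
top [427 429  17  15  76] [ 0.023 -0.503  0.002]
top [135 450  34  28 125] [-0.032  0.143  0.002]
top [400 466  10  14  50] [-0.061 -0.423  0.005]
top [394 472   9   8  30] [-0.064 -0.409  0.008]
t
[... 794 characters left out ...]
73 1320] [ 0.058 -0.656  0.001]
scene [417 205  20  22 298] [ 0.292 -0.637  0.001]
scene [460 212  37  22 431] [ 0.154 -0.625  0.001]
scene [558 271  26  13  82] [-0.035 -0.443  0.   ]
scene [ 233  305   76   57 2798] [ 0.527 -0.079  0.043]
scene [592 307   7  21  49] [0.038 0.058 0.284]
tin (np.int64(272), np.int64(272)) [ 0.595 -0.278  0.024] [ 0.596 -0.281  0.023]
cork (np.int64(280), np.int64(240)) [ 0.602 -0.364  0.051] [ 0.602 -0.367  0.049]
vial (np.int64(303), np.int64(224)) [ 0.561 -0.413  0.07 ] [ 0.562 -0.416  0.068]
handle (np.int64(406), np.int64(199)) [ 0.324 -0.272  0.244] [ 0.324 -0.276  0.241]
blade (np.int64(390), np.int64(300)) [ 0.331 -0.19   0.066] [ 0.331 -0.187  0.068]
```

```bash
python3 -m jog '[{"dp":[0,0,0],"twist":0,"fingers":0.8},{"dp":[0,0,0],"twist":0,"fingers":0.8}]' && python3 -c "
from cell import env
print(env.sign_off())"
```

```text
time_s: 39.8
tool_pos: [0.3304, -0.4102, 0.284]
tool_rot: [180.0, 0.0, 84.5]
force: [0.2, 0.1, -0.1]
grip_width: 0.069
grasp_force: 0.0
the job is handed in; nothing more can be done
None
```

The block now lies on the steep side with its carving showing, the spatula is back in its stand within about 1 mm, and the things beside it are unmoved; handed in at about 40 s, though the spatula's push during the turn briefly reached about 15 N, right at the felt's limit, and no verdict came back.

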